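# Load the dry-bath heaters with their matching blocks

## Task

Put each of the four drilled aluminium blocks into the heater whose bay is just wide enough for its thickness, standing upright and fully down on the bay's floor, and let go of it. Carry the blocks upright, never tipping one over, and leave the blue block and the bottle where they stand.

Things in the scene. Friction and masses are not known exactly. Their poses are not given: they have to be found in the camera images.
- heater14: Fixed low dry-bath heater: white casing 132 x 68 x 32 mm high (x, y, z), in its top one black open bay 80 mm long (x), 24 mm wide (y), for the 14 mm block. The bay's floor is 8 mm above the bench (24 mm deep). Origin: on the bench, below the bay's centre; z up. The casing reaches 74 mm to -x of it (end with a dark blue display on top), 58 mm to +x.
- heater26: Fixed low dry-bath heater: white casing 132 x 80 x 32 mm high (x, y, z), in its top one black open bay 80 mm long (x), 36 mm wide (y), for the 26 mm block. The bay's floor is 8 mm above the bench (24 mm deep). Origin: on the bench, below the bay's centre; z up. The casing reaches 74 mm to -x of it (end with a dark blue display on top), 58 mm to +x.
- heater38: Fixed low dry-bath heater: white casing 132 x 92 x 32 mm high (x, y, z), in its top one black open bay 80 mm long (x), 48 mm wide (y), for the 38 mm block. The bay's floor is 8 mm above the bench (24 mm deep). Origin: on the bench, below the bay's centre; z up. The casing reaches 74 mm to -x of it (end with a dark blue display on top), 58 mm to +x.
- heater50: Fixed low dry-bath heater: white casing 132 x 104 x 32 mm high (x, y, z), in its top one black open bay 80 mm long (x), 60 mm wide (y), for the 50 mm block. The bay's floor is 8 mm above the bench (24 mm deep). Origin: on the bench, below the bay's centre; z up. The casing reaches 74 mm to -x of it (end with a dark blue display on top), 58 mm to +x.
- block14: Loose bare grey aluminium heating block, drilled from above (one row of 6 holes, seen as dark dots on its top), standing upright: 70 mm long (x), 14 mm thick (y), 55 mm high. About 130 g, may vary. Origin: centre of its underside; z up; its two ends are alike. Grip it across y.
- block26: Loose bare grey aluminium heating block, drilled from above (two rows of 5 holes, seen as dark dots on its top), standing upright: 70 mm long (x), 26 mm thick (y), 55 mm high. About 230 g, may vary. Origin: centre of its underside; z up; its two ends are alike. Grip it across y.
- block38: Loose bare grey aluminium heating block, drilled from above (two rows of 4 holes, seen as dark dots on its top), standing upright: 70 mm long (x), 38 mm thick (y), 55 mm high. About 320 g, may vary. Origin: centre of its underside; z up; its two ends are alike. Grip it across y.
- block50: Loose bare grey aluminium heating block, drilled from above (three rows of 4 holes, seen as dark dots on its top), standing upright: 70 mm long (x), 50 mm thick (y), 55 mm high. About 420 g, may vary. Origin: centre of its underside; z up; its two ends are alike. Grip it across y.
- blue_block: Loose solid blue block without holes, 70 x 32 x 55 mm high (x, y, z), standing among the aluminium ones: not to be moved. Origin: centre of its underside.
- bottle: Loose amber bottle with a blue cap, 60 mm across and 125 mm high, standing to the left of the work: not to be moved. Origin: centre of its underside.
Things that resemble listed ones, but are neither listed nor needed, are in the scene too. Leave any red or turquoise look-alike of the heater26 alone.

How it is judged:
By the outcome, as a careful person would: the job done as asked, in the order asked, and still so for the second after the job is handed in, with the robot touching nothing.
It also fails if it takes over 106 s, if anything falls off the work surface, if the arm or the gripper's body presses on something with over 40 N, if the wrist force passes 120 N, or if a joint passes its speed limit or range.

## Robot

A 6-joint arm with a two-finger parallel gripper is mounted at the origin on the work surface. World frame = base frame: x ahead of the robot, y to its left, z up, the work surface at z = 0. Lengths are in m, angles in rad, forces in N, time in s.
With the tool pointing down it reaches from about 0.35 to 0.975 m from the base axis. Payload 4.9 kg.
Tool frame: the origin (TCP) lies at the very end of the fingers, on their centre line; the grasp point (between the pads) lies 19 mm behind it; z points along the fingers, y is the line along which they close (so a half turn about z gives the same grasp; the last joint's range is limited). The gripper opens to 85 mm and grips with 20 to 120 N. Pads are 22 mm wide; open, the fingers measure 114 mm over their backs; the gripper's body (76 mm by 85 mm) begins 54 mm behind the grasp point. The pads swing forward as they close: fully open they stand 13 mm farther back than shut.
Start: joints at [-1.361, 0.053, 1.613, -0, 1.476, -0.119], TCP at [0.202, -0.592, 0.231] pointing down, gripper open.
Joint ranges: [-3.01, 3.01], [-1.01, 2.22], [0.06, 2.58], [-1.02, 4.17], [0.09, 2.62], [-3.14, 3.14]. Speed limits (rad/s): [2.57, 2.57, 3.14, 3.14, 3.14, 3.14].

## Interface

Orientations are given as a unit quaternion [w, x, y, z].
In Python, from plant import state, optics, ticket, nets gives the robot as it stands. The module is installed in compiled form; this text tells all that it offers.
- The arm moves only by the shell command python3 -m inch 'ROWS' [OPENING]. ROWS is JSON, a list of rows, each an object of numbers: "dx", "dy", "dz": the shift along the tool's x, y, z as a fraction of full scale; "rx", "ry", "rz": the turn, a rotation vector about the tool's x, y, z as a fraction of full scale. In form: [{"dx": .., "dy": .., "dz": .., "rx": .., "ry": .., "rz": ..}, ...]. A call has 1 to 5 rows; each row is the pose to reach, as a shift and turn from the pose commanded when the call began, along the tool's axes at that moment; what a row does not reach only later rows make up. Full scale, the value 1, is 0.8 m for a shift and 1.5 rad for a turn. A row lasts 1/10 s, in which the tool goes at most 50 mm and 8.59 degrees, less where a joint would pass 70% of its speed; a pose out of reach is approached as far as the arm can. A call with a number of a shift or a turn outside -1 to 1 is refused whole. A call with a gripper value outside its range is refused whole. OPENING is the opening, from -1 (shut) to 1 (fully open), set as the call begins (- or left out, the last holds). The fingers move at their own pace and stop on an object; the grip force is fixed at half the most. Time passes only in rows, so rows that repeat a pose let the fingers close. It gives the time, the measured TCP pose, the force, the opening and the grip force at its end, in the units of the state.
- state(): the state, without advancing time (a new reading comes with each control period).
- optics.grab_frame(name): name is "scene" or "top"; returns the picture (400x640x3 uint8, red, green, blue); there is no depth.
- optics.camera_info(name): a dict with "fx", "fy", "cx", "cy" (pixels), "k1" (the pictures are not rectified: a ray, as slopes to the right and down, at radius r is drawn at 1 + k1 r^2 times it, then the intrinsics apply), "R" (3x3) and "t" (3): a world point X has camera coordinates R X + t. Camera axes: x right, y down, z forward; pixel columns grow to the right and rows downward; lengths in m; the calibration is good to about 2 mm. A picture is of the moment at which its call begins. camera_info takes no time and is no camera call.
- ticket.job_done(): hands the job in; it is judged then, once.
Trained networks look in the newest picture that a camera, given by its name, has taken for a name from the list of things; names that differ only in an ending like _2 or _b are one class to them, and where a whole thing is asked for, a point or a joint stands for the part that bears it (a point fixed in the world has none). Each returns a list of dicts, best first, with "confidence" (0 to 1); they miss things now and then, are a little off and sometimes report something else, mostly with a low value. They report only what shows in the picture. A call takes as long as a camera call. They do not tell look-alikes from the thing itself.
- nets.boxes_of(camera, name): "bbox" ([centre column, centre row, width, height] in pixels, round what is visible of it).
- nets.outline_of(camera, name): "pixels" (400x640 bool, what is visible of it) and "bbox" ([centre column, centre row, width, height] in pixels, round what is visible of it).
The state is a dict: "time": time; "joint_pos": joint angles; "joint_vel": joint speeds; "joint_efforts": joint torques, N m; "tool_pos": TCP position; "tool_rot": TCP orientation; "contact_force": force on the tool from outside, world axes, zero at the start; "ft_torque": the same for the moment, N m; "gripper_width": opening from 0.0 (shut) to 1.0 (fully open); "grasp_force": force on a finger pad.
Only numpy, scipy, OpenCV 4.12 (cv2) and the standard library are available. Lean on these libraries where they do the work, as an engineer would, in place of code of your own. Each camera call takes 0.05 s, during which the arm holds its last target. There are 200 camera calls.

## Working session

There is one attempt and no reset: what is moved stays moved. The work goes in short steps, Python scripts to look and compute and a shell command to move; the robot and the scene stay as the last step left them, time stands still between calls to the robot, and variables do not carry over. Pictures are saved under pics/ and viewed, at most 14 in all, crops included, and the job is handed in when it is done.

```bash
mkdir -p pics
python3 - <<'E'
from plant import state, optics
import cv2
for n in("scene","top"):
    cv2.imwrite(f"pics/{n}0.png",optics.grab_frame(n)[:,:,::-1]); c=optics.camera_info(n); print(n,{k:(v.tolist() if hasattr(v,'tolist') else v) for k,v in c.items()})
print(state())
E
```

```text
scene {'fx': 375.8370555496797, 'fy': 375.8370555496797, 'cx': 320.8393886015431, 'cy': 203.64360705775968, 'k1': -0.027385011586205394, 'R': [[0.25107596137802757, 0.9678355471445955, -0.01597545934926727], [0.7614891741772352, -0.20768058205633563, -0.6140057112499963], [-0.5975743461938201, 0.14199693489671691, -0.7891398933338536]], 't': [-0.2562698790630403, -0.3886605088622731, 1.316118831726302]}
top {'fx': 461.7934480511246, 'fy': 461.7934480511246, 'cx': 317.23579209420024, 'cy': 194.31459660594783, 'k1': -0.08105432325194575, 'R': [[-0.005338323606766434, -0.9999709934438374, 0.00543273154260774], [-0.977838030180962, 0.004082938633164502, -0.20932299525836467], [0.2092947420096477, -0.006429765397152324, -0.9778314625149124]], 't': [0.10809971197000953, 0.5993277717559488, 1.0953791297964888]}
{'time': 0.1, 'joint_pos': array([-1.36105884e+00,  5.32747419e-02,  1.61417070e+00, -1.36303567e-05,
        1.47595140e+00, -1.19009431e-01]), 'joint_vel': array([ 0.00046722, -0.00178462, -0.00250558,  0.00231657, -0.00159044,
        0.00076854]), 'joint_efforts': array([ 6.84996630e-04, -3.94904995e+01, -3.71363389e+01, -9.47134458e-05,
        3.89938185e-03,  6.81467171e-06]), 'tool_pos': array([ 0.20166037, -0.59098482,  0.23018755]), 'tool_rot': array([-9.00855190e-04,  9.86520565e-01,  1.63634843e-01, -4.76854246e-05]), 'contact_force': array([ 0.08822958,  0.51798155, -0.7084424 ]), 'ft_torque': array([-0.07615626,  0.00470947,  0.03844326]), 'grasp_force': 0.0, 'gripper_width': 0.9992097414480776}
```

View pics/scene0.png

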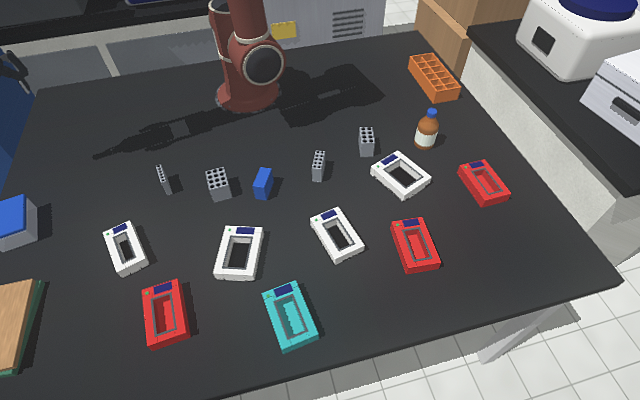

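View pics/top0.png

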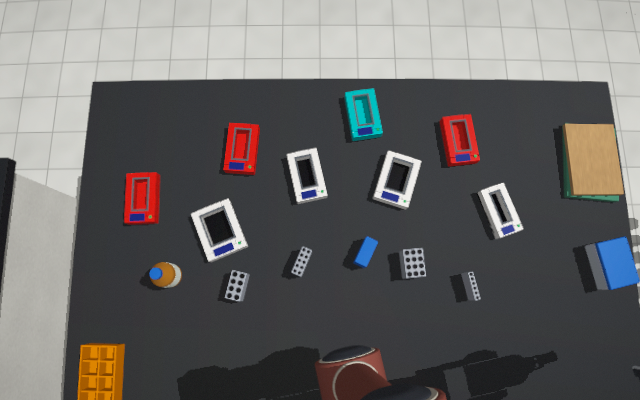

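The top view shows four grey blocks: 14 at (472,286), 50 at (413,263), 26 at (301,262) and 38 at (237,286). The blue block is at (366,252) and the bottle at (165,275). The white heaters are at (500,210), (307,175), (397,180) and (219,230). The look-alikes to avoid are red at (141,198), (241,148) and (460,139), and turquoise at (364,114). I'll measure the bay contours at z = 0.032 and fit each block as a projected box.

```bash
cat > h.py <<'E'
import numpy as np, cv2, json, sys
from scipy.optimize import minimize
from plant import state, optics
def cam(n):
    c=optics.camera_info(n); K=np.array([[c['fx'],0,c['cx']],[0,c['fy'],c['cy']],[0,0,1.]])
    return K,np.array([c['k1'],0,0,0.]),np.array(c['R']),np.array(c['t'])
def proj(n,X):
    K,d,R,t=cam(n); return cv2.projectPoints(np.float64(X),cv2.Rodrigues(R)[0],t,K,d)[0][:,0]
def back(n,uv,z):
    K,d,R,t=cam(n); p=cv2.undistortPoints(np.float64(uv).reshape(-1,1,2),K,d)[:,0]
    r=np.c_[p,np.ones(len(p))]@R; C=-R.T@t
    return (C+r*((z-C[2])/r[:,2])[:,None])[:,:2]
def fitbox(n,mask,L,W,z0,z1,p0):
    """fit (x,y,yaw) of a box's silhouette to a mask"""
    S=4; m=cv2.resize(mask.astype(np.uint8),None,fx=S,fy=S,interpolation=cv2.INTER_LINEAR)
    def cost(p):
        c,s=np.cos(p[2]),np.sin(p[2])
        X=[(p[0]+c*a-s*b,p[1]+s*a+c*b,z) for a in(-L/2,L/2) for b in(-W/2,W/2) for z in(z0,z1)]
        h=cv2.convexHull(np.float32((proj(n,X)+.5)*S))
        q=np.zeros_like(m); cv2.fillConvexPoly(q,np.int32(h*16),1,shift=4)
        return 1-(q&m).sum()/(q|m).sum()
    best=None
    for y in np.linspace(0,np.pi,9)[:-1]:
        q0=np.array([*p0,y]); r=minimize(cost,q0,method='Nelder-Mead',options=dict(initial_simplex=q0+np.vstack([np.zeros(3),np.diag([.01,.01,.25])]),maxiter=90))
        if best is None or r.fun<best.fun: best=r
    return best.x,1-best.fun
def go(x,y,z,yaw):
    """print fractions from the present pose to a target (yaw of tool x, deg, mod 180)"""
    s=state(); w,a,b,c=s['tool_rot']; 
    from scipy.spatial.transform import Rotation as Ro
    R=Ro.from_quat([a,b,c,w]); d=R.inv().apply(np.array([x,y,z])-s['tool_pos'])/.8
    y0=np.degrees(np.arctan2(*R.as_matrix()[[1,0],0])); e=(yaw-y0+90)%180-90
    if abs(e)>60: print('ambiguous turn',e)
    T=Ro.from_euler('z',np.radians(y0+e))*Ro.from_euler('x',np.pi)
    print(np.round(s['tool_pos'],4),'yaw',round(y0,1),'q',np.round(s['joint_pos'],2),'w',round(s['gripper_width'],3),'F',np.round(s['contact_force'],1),'t',s['time'])
    print('d',np.round(d,4),'r',np.round((R.inv()*T).as_rotvec()/1.5,4),'dist mm',round(np.linalg.norm(d)*800),'turn',round(e,1))
E
cat > m.py <<'E'
from h import *
from plant import nets
im=optics.grab_frame("top"); out={}
hsv=cv2.cvtColor(im,cv2.COLOR_RGB2HSV); 
# bays: dark holes inside white rims
white=((hsv[...,1]<60)&(hsv[...,2]>150)).astype(np.uint8)
for n,(u,v) in dict(a=(307,175),b=(397,180),c=(500,210),d=(219,230)).items():
    roi=np.zeros_like(white); roi[v-42:v+42,u-36:u+36]=1
    g=cv2.cvtColor(im,cv2.COLOR_RGB2GRAY)
    dark=((g<130)&(roi>0)).astype(np.uint8); k,lab,st,ce=cv2.connectedComponentsWithStats(dark,connectivity=4)
    # component nearest centre not touching roi edge
    c=[i for i in range(1,k) if st[i,4]>80 and st[i,0]>u-36 and st[i,1]>v-42 and st[i,0]+st[i,2]<u+36 and st[i,1]+st[i,3]<v+42]
    c=max(c,key=lambda i:st[i,4]); 
    cn=max(cv2.findContours((lab==c).astype(np.uint8),0,1)[0],key=cv2.contourArea)
    r=cv2.minAreaRect(np.float32(back("top",cn[:,0],.032)*1000)); print('bay',n,np.round(r[0],1),np.round(r[1],1),'rough')
    p,f=None,0
    for W in(24,36,48,60):
        q,i=fitbox("top",lab==c,.08,W/1000,.032,.032,np.array(r[0])/1000)
        if i>f:p,f,w=q,i,W
    print('   ->',w,np.round(p[:2],4),round(np.degrees(p[2])%180,1),round(f,3)); out[f'heater{w-10}']=p.tolist()
# blocks
for n,(u,v) in {14:(472,286),26:(301,262),38:(237,286),50:(413,263)}.items():
    o=nets.outline_of("top",f"block{n}")
    o=[q for q in o if np.hypot(q['bbox'][0]-u,q['bbox'][1]-v)<12]
    if not o: print(n,'missed'); continue
    p,f=fitbox("top",o[0]['pixels'],.07,n/1000,0,.055,back("top",[o[0]['bbox'][:2]],.03)[0])
    print('block',n,round(o[0]['confidence'],2),np.round(p[:2],4),round(np.degrees(p[2])%180,1),round(f,3)); out[f'block{n}']=p.tolist()
json.dump(out,open('poses.json','w'))
vis=cv2.resize(im,None,fx=3,fy=3,interpolation=cv2.INTER_CUBIC)[:,:,::-1].copy()
for k,p in out.items():
    b='block' in k; L,W,z=(.07,int(k[5:])/1000,.055) if b else (.08,(int(k[6:])+10)/1000,.032)
    c,s=np.cos(p[2]),np.sin(p[2]); X=[(p[0]+c*a*L/2-s*e*W/2,p[1]+s*a*L/2+c*e*W/2,z) for a,e in((1,1),(1,-1),(-1,-1),(-1,1))]
    q=(proj("top",X)+.5)*3; cv2.polylines(vis,[np.int32(q)],True,(0,255,0) if b else (0,0,255),1); cv2.putText(vis,k[-2:],tuple(np.int32(q[0])),0,.6,(0,255,255),1)
v=vis[400:980,560:1600]; cv2.imwrite('pics/fit.png',cv2.resize(v,(800,446)))
E
python3 m.py
```

```text
bay a [668.8 135.2] [86.4 41.8] roughTraceback (most recent call last):
  File "m.py", line 18, in <module>
    q,i=fitbox("top",lab==c,.08,W/1000,.032,.032,np.array(r[0])/1000)
        ~~~~~~^^^^^^^^^^^^^^^^^^^^^^^^^^^^^^^^^^^^^^^^^^^^^^^^^^^^^^^
  File "h.py", line 24, in fitbox
    q0=np.array([*p0,y]); r=minimize(cost,q0,method='Nelder-Mead',options=dict(initial_simplex=q0+np.vstack([np.zeros(3),np.diag([.01,.01,.25])]),maxiter=90))
                            ~~~~~~~~^^^^^^^^^^^^^^^^^^^^^^^^^^^^^^^^^^^^^^^^^^^^^^^^^^^^^^^^^^^^^^^^^^^^^^^^^^^^^^^^^^^^^^^^^^^^^^^^^^^^^^^^^^^^^^^^^^^^^^^^^^
    res = _minimize_neldermead(fun, x0, args, callback, bounds=bounds,
                               **options)
    fsim[k] = func(sim[k])
              ~~~~^^^^^^^^
    fx = function(np.copy(x), *(wrapper_args + args))
  File "h.py", line 19, in cost
    h=cv2.convexHull(np.float32((proj(n,X)+.5)*S))
                                 ~~~~^^^^^
  File "h.py", line 8, in proj
    K,d,R,t=cam(n); return cv2.projectPoints(np.float64(X),cv2.Rodrigues(R)[0],t,K,d)[0][:,0]
            ~~~^^^
  File "h.py", line 5, in cam
    c=optics.camera_info(n); K=np.array([[c['fx'],0,c['cx']],[0,c['fy'],c['cy']],[0,0,1.]])
ValueError: time passes only in moves, steps and waits
```

```bash
sed -i 's/^def cam/import functools\n@functools.cache\ndef cam/' h.py; python3 m.py
```

```text
bay a [668.8 135.2] [86.4 41.8] rough
   -> 36 [0.6674 0.1358] 13.6 0.824
bay b [ 657.3 -106.9] [54.8 85.9] rough
   -> 48 [ 0.6566 -0.1057] 162.9 0.856
bay c [ 572.7 -371.7] [86.4 31.1] rough
   -> 36 [ 0.5744 -0.3714] 21.3 0.776
bay d [525.2 360.6] [87.  66.2] rough
   -> 60 [0.5237 0.3569] 22.9 0.895
block 14 0.8 [ 0.3726 -0.2782] 14.1 0.842
block 26 0.84 [0.4346 0.1452] 157.6 0.911
block 38 0.89 [0.3765 0.307 ] 166.9 0.934
block 50 0.58 [ 0.4291 -0.1314] 7.1 0.91
```

View pics/fit.png

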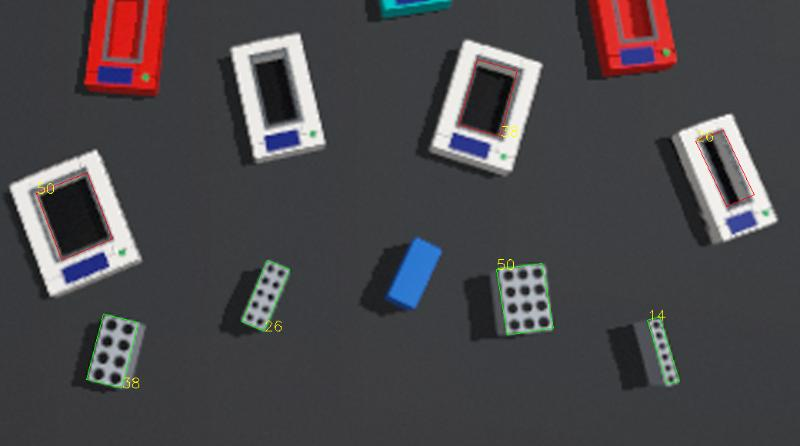

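Block fits sit well on the top faces. The bay masks include a grey bezel about 3 mm wide, because the rough sizes are 86 x (30, 42, 54, 66). The heater at (500,210) is therefore heater14. I'll refit with those sizes.

```bash
sed -i 's/\.08,W\/1000,\.032/.086,(W+6)\/1000,.032/' m.py; python3 m.py
python3 - <<'E'
from h import *
P=json.load(open('poses.json')); p=P['block14']; go(p[0],p[1],.20,np.degrees(p[2]))
E
```

```text
bay a [668.8 135.2] [86.4 41.8] rough
   -> 36 [0.669  0.1354] 12.3 0.944
bay b [ 657.5 -107. ] [54.8 86.3] rough
   -> 48 [ 0.6577 -0.1071] 161.7 0.956
bay c [ 572.7 -371.7] [86.4 31.1] rough
   -> 24 [ 0.5728 -0.3715] 18.9 0.937
bay d [525.2 360.6] [87.  66.2] rough
   -> 48 [0.5277 0.3571] 22.6 0.871
block 14 0.56 [ 0.3717 -0.2785] 10.8 0.815
block 26 0.89 [0.4318 0.146 ] 155.3 0.772
block 38 0.8 [0.3754 0.3069] 167.4 0.944
block 50 0.82 [ 0.4289 -0.1322] 6.0 0.936
[ 0.2018 -0.5915  0.2314] yaw 18.8 q [-1.36  0.05  1.61  0.    1.48 -0.12] w 1.001 F [0.  0.7 0. ] t 0.65
d [ 0.3273 -0.3018  0.0392] r [ 0.0001 -0.      0.0935] dist mm 358 turn -8.0
```

View pics/fit.png

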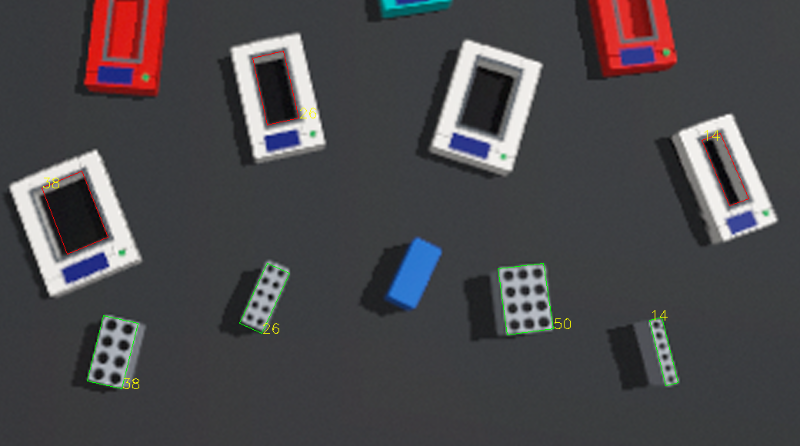

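```bash
python3 - <<'E'
from h import *
g=cv2.imread('pics/top0.png',0); u,v=219,230
roi=np.zeros_like(g); roi[v-42:v+42,u-36:u+36]=1
k,lab,st,ce=cv2.connectedComponentsWithStats(((g<130)&(roi>0)).astype(np.uint8),connectivity=4); c=lab[230,219]
for p0 in((.525,.36),(.527,.357),(.522,.362)):
    p,f=fitbox("top",lab==c,.086,.066,.032,.032,p0); print(p[:2],np.degrees(p[2]),f)
json.dump(dict(block14=[.372,-.2783,12.5],block26=[.4346,.1452,157.6],block38=[.376,.307,167.2],block50=[.429,-.1318,6.5],
 heater14=[.5728,-.3715,18.9],heater26=[.669,.1354,12.3],heater38=[.6577,-.1071,161.7],heater50=[*p[:2],np.degrees(p[2])%180]),open('P.json','w'))
E
cat > g.py <<'E'
from h import *
n,z=sys.argv[1],float(sys.argv[2]); p=json.load(open('P.json'))[n]; a=[float(v) for v in sys.argv[3:]]+[0,0]
go(p[0]+a[0],p[1]+a[1],z,p[2])
E
python3 g.py block14 .13
```

```text
[0.52640219 0.35979687] 23.634465447303132 0.8661153489698439
[0.52642159 0.35982282] 23.645603603200055 0.866291093204022
[0.52641632 0.35983686] 23.61271514557737 0.8662293211637193
[ 0.2018 -0.5915  0.2314] yaw 18.8 q [-1.36  0.05  1.61  0.    1.48 -0.12] w 1.001 F [0.  0.7 0. ] t 0.65
d [ 0.3277 -0.3019  0.1267] r [ 0.0001 -0.      0.0737] dist mm 371 turn -6.3
```

```bash
python3 -m inch '[{"dx":0.164,"dy":-0.151,"dz":0.063},{"dx":0.164,"dy":-0.151,"dz":0.063},{"dx":0.164,"dy":-0.151,"dz":0.063},{"dx":0.164,"dy":-0.151,"dz":0.063}]'; python3 -m inch '[{"dx":0.164,"dy":-0.151,"dz":0.063,"rz":0.074},{"dx":0.164,"dy":-0.151,"dz":0.063,"rz":0.074},{"dx":0.164,"dy":-0.151,"dz":0.063,"rz":0.074},{"dx":0.164,"dy":-0.151,"dz":0.063,"rz":0.074},{"dx":0.164,"dy":-0.151,"dz":0.063,"rz":0.074}]'
python3 g.py block14 .028
python3 - <<'E'
from h import *
a=optics.grab_frame("scene")[:,:,::-1]
cv2.imwrite('pics/c1.png',cv2.resize(a[90:240,80:280],(800,600),interpolation=2))
E
```

```text
[ 0.2018 -0.5915  0.2314] yaw 18.8 q [-1.36  0.05  1.61  0.    1.48 -0.12] w 1.001 F [0.  0.7 0. ] t 0.65
d [ 0.3277 -0.3019  0.2542] r [ 0.0001 -0.      0.0737] dist mm 410 turn -6.3validation failed for argument at $[0]...
validation failed for argument at $[0]...
```

View pics/c1.png

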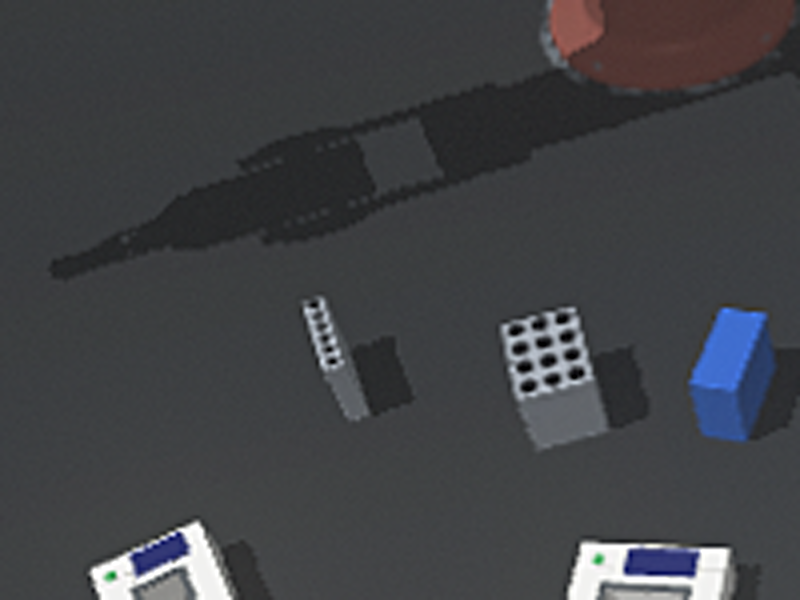

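The crop confirms block14: one row of 6 holes at scene (162,177). The 3x4-hole block50 stands beside it, then the blue one. The move was refused because every row needs all six fields.

```bash
python3 -m inch '[{"dx":0.164,"dy":-0.151,"dz":0.063,"rx":0,"ry":0,"rz":0},{"dx":0.164,"dy":-0.151,"dz":0.063,"rx":0,"ry":0,"rz":0},{"dx":0.164,"dy":-0.151,"dz":0.063,"rx":0,"ry":0,"rz":0},{"dx":0.164,"dy":-0.151,"dz":0.063,"rx":0,"ry":0,"rz":0}]' 
python3 -m inch '[{"dx":0.164,"dy":-0.151,"dz":0.063,"rx":0,"ry":0,"rz":0.074},{"dx":0.164,"dy":-0.151,"dz":0.063,"rx":0,"ry":0,"rz":0.074},{"dx":0.164,"dy":-0.151,"dz":0.063,"rx":0,"ry":0,"rz":0.074},{"dx":0.164,"dy":-0.151,"dz":0.063,"rx":0,"ry":0,"rz":0.074},{"dx":0.164,"dy":-0.151,"dz":0.063,"rx":0,"ry":0,"rz":0.074}]'
python3 g.py block14 .028
python3 - <<'E'
from h import *
a=optics.grab_frame("scene")[:,:,::-1]
cv2.imwrite('pics/c2.png',cv2.resize(a[90:240,80:280],(800,600),interpolation=2))
E
```

```text
time: 1.1
tool_pos: [0.2877, -0.4322, 0.1798]
tool_rot: [-0.001, 0.986, 0.164, 0.0]
contact_force: [-0.4, -0.4, 0.9]
gripper_width: 1.0
grasp_force: 0.0
time: 1.6
tool_pos: [0.3725, -0.2742, 0.1286]
tool_rot: [-0.002, 0.994, 0.111, -0.001]
contact_force: [-0.2, -0.0, -0.1]
gripper_width: 1.0
grasp_force: 0.0
[ 0.3725 -0.2742  0.1286] yaw 12.8 q [-0.8  -0.26  2.08  0.    1.33  0.55] w 1.0 F [-0.2 -0.  -0.1] t 1.6
d [-0.0017  0.0053  0.1258] r [-0.0023  0.0007  0.0032] dist mm 101 turn -0.3
```

View pics/c2.png

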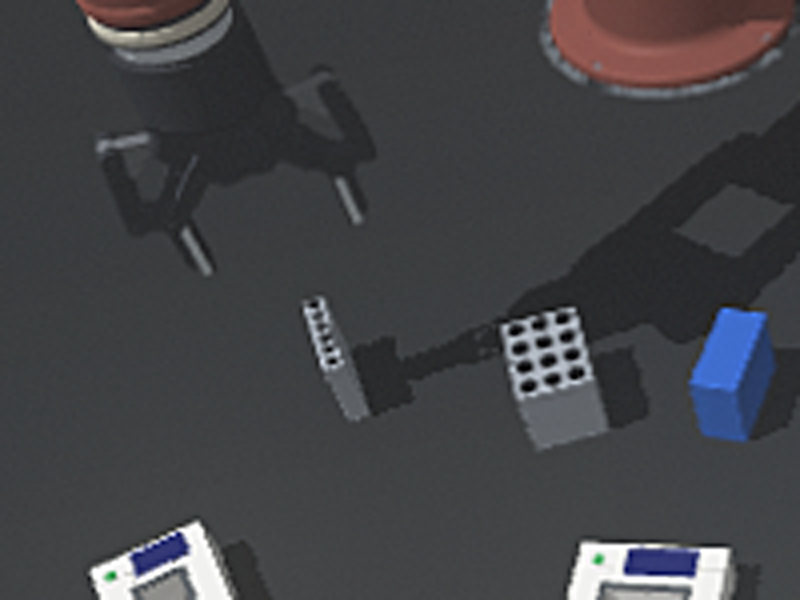

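The open gripper stands squarely over block14 at crop (300,240). Descending and gripping.

```bash
python3 -m inch '[{"dx":-0.001,"dy":0.005,"dz":0.06,"rx":-0.002,"ry":0,"rz":0},{"dx":-0.001,"dy":0.005,"dz":0.11,"rx":-0.002,"ry":0,"rz":0},{"dx":-0.001,"dy":0.005,"dz":0.125,"rx":-0.002,"ry":0,"rz":0},{"dx":-0.001,"dy":0.005,"dz":0.125,"rx":-0.002,"ry":0,"rz":0}]'
python3 -m inch '[{"dx":0,"dy":0,"dz":0,"rx":0,"ry":0,"rz":0},{"dx":0,"dy":0,"dz":0,"rx":0,"ry":0,"rz":0},{"dx":0,"dy":0,"dz":0,"rx":0,"ry":0,"rz":0},{"dx":0,"dy":0,"dz":0,"rx":0,"ry":0,"rz":0},{"dx":0,"dy":0,"dz":0,"rx":0,"ry":0,"rz":0}]' -1
python3 -m inch '[{"dx":0,"dy":0,"dz":0,"rx":0,"ry":0,"rz":0},{"dx":0,"dy":0,"dz":0,"rx":0,"ry":0,"rz":0},{"dx":0,"dy":0,"dz":0,"rx":0,"ry":0,"rz":0},{"dx":0,"dy":0,"dz":0,"rx":0,"ry":0,"rz":0},{"dx":0,"dy":0,"dz":0,"rx":0,"ry":0,"rz":0}]'
```

```text
time: 2.05
tool_pos: [0.3709, -0.282, 0.0291]
tool_rot: [-0.0, 0.994, 0.108, -0.001]
contact_force: [0.4, 0.2, -1.0]
gripper_width: 1.0
grasp_force: 0.0
time: 2.55
tool_pos: [0.3727, -0.2826, 0.0314]
tool_rot: [0.002, 0.994, 0.109, 0.001]
contact_force: [-0.6, -4.7, 11.5]
gripper_width: 0.148
grasp_force: 59.9
time: 3.05
tool_pos: [0.3729, -0.2829, 0.0314]
tool_rot: [0.002, 0.994, 0.109, 0.001]
contact_force: [0.2, -0.8, 4.6]
gripper_width: 0.15
grasp_force: 60.2
```

```bash
python3 -m inch '[{"dx":0,"dy":0,"dz":-0.03,"rx":0,"ry":0,"rz":0},{"dx":0,"dy":0,"dz":-0.08,"rx":0,"ry":0,"rz":0},{"dx":0,"dy":0,"dz":-0.1,"rx":0,"ry":0,"rz":0},{"dx":0,"dy":0,"dz":-0.1,"rx":0,"ry":0,"rz":0}]'
python3 g.py heater14 .11
```

```text
time: 3.45
tool_pos: [0.3731, -0.2828, 0.1126]
tool_rot: [0.003, 0.994, 0.109, 0.001]
contact_force: [-0.0, -0.7, -0.9]
gripper_width: 0.153
grasp_force: 59.3
[ 0.3731 -0.2828  0.1126] yaw 12.5 q [-0.81 -0.23  2.09 -0.    1.28  0.55] w 0.153 F [-0.  -0.7 -0.9] t 3.45
d [0.2198 0.1622 0.0047] r [ 0.0043 -0.0012 -0.0747] dist mm 219 turn 6.4
```

```bash
python3 -m inch '[{"dx":0.03,"dy":0.022,"dz":0,"rx":0.004,"ry":0,"rz":-0.02},{"dx":0.08,"dy":0.06,"dz":0,"rx":0.004,"ry":0,"rz":-0.04},{"dx":0.13,"dy":0.096,"dz":0,"rx":0.004,"ry":0,"rz":-0.06},{"dx":0.18,"dy":0.133,"dz":0,"rx":0.004,"ry":0,"rz":-0.074},{"dx":0.21,"dy":0.155,"dz":0,"rx":0.004,"ry":0,"rz":-0.074}]'
python3 g.py heater14 .11
python3 - <<'E'
from h import *
a=optics.grab_frame("top")[:,:,::-1];b=optics.grab_frame("scene")[:,:,::-1]
cv2.imwrite('pics/c3.png',np.hstack([cv2.resize(a[150:270,440:560],(400,400),interpolation=2),cv2.resize(b[180:300,70:190],(400,400),interpolation=2)]))
E
```

```text
time: 3.95
tool_pos: [0.5643, -0.3666, 0.1071]
tool_rot: [-0.003, 0.986, 0.164, -0.001]
contact_force: [0.0, -0.6, -1.7]
gripper_width: 0.151
grasp_force: 59.2
[ 0.5643 -0.3666  0.1071] yaw 18.9 q [-0.69  0.27  1.59  0.    1.29  0.55] w 0.151 F [ 0.  -0.6 -1.7] t 3.95
d [ 0.0081  0.0092 -0.0037] r [-0.0044  0.0013 -0.0002] dist mm 10 turn 0.0
```

View pics/c3.png

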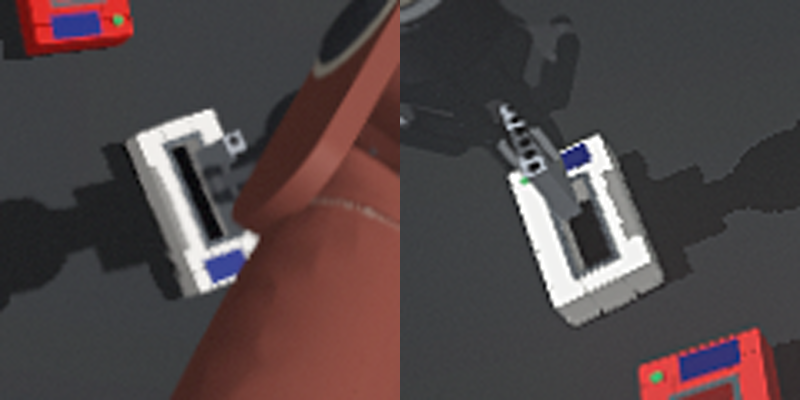

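Both views agree: the block hangs upright, about 10 mm short of the bay centre (bay at left crop (195,190)). Correcting, then lowering to just above the rim.

```bash
python3 -m inch '[{"dx":0.008,"dy":0.009,"dz":0,"rx":-0.004,"ry":0.001,"rz":0},{"dx":0.008,"dy":0.009,"dz":0.03,"rx":-0.004,"ry":0.001,"rz":0},{"dx":0.008,"dy":0.009,"dz":0.036,"rx":-0.004,"ry":0.001,"rz":0},{"dx":0.008,"dy":0.009,"dz":0.036,"rx":-0.004,"ry":0.001,"rz":0}]'
python3 g.py heater14 .045
python3 - <<'E'
from h import *
b=optics.grab_frame("scene")[:,:,::-1].copy(); v=cv2.resize(b,None,fx=6,fy=6,interpolation=2)
s=state(); P=json.load(open('P.json'))
def draw(x,y,z,yw,L,W,col):
    c,t=np.cos(np.radians(yw)),np.sin(np.radians(yw)); X=[(x+c*a*L/2-t*e*W/2,y+t*a*L/2+c*e*W/2,z) for a,e in((1,1),(1,-1),(-1,-1),(-1,1))]
    cv2.polylines(v,[np.int32((proj("scene",X)+.5)*6)],True,col,1)
x,y,z=s['tool_pos']; h=P['heater14']; draw(x,y,z-.031,h[2],.07,.014,(0,255,0)); draw(x,y,z+.024,h[2],.07,.014,(0,255,0)); draw(h[0],h[1],.032,h[2],.08,.024,(0,0,255))
cv2.imwrite('pics/c4.png',v[1150:1750,500:1100])
E
```

```text
time: 4.45
tool_pos: [0.5692, -0.3699, 0.0793]
tool_rot: [-0.001, 0.987, 0.164, -0.001]
contact_force: [0.2, 0.9, -1.6]
gripper_width: 0.15
grasp_force: 59.3
[ 0.5692 -0.3699  0.0793] yaw 18.8 q [-0.69  0.31  1.59 -0.    1.25  0.56] w 0.15 F [ 0.2  0.9 -1.6] t 4.45
d [0.0037 0.0034 0.0429] r [-0.001   0.0009 -0.0009] dist mm 35 turn 0.1
```

View pics/c4.png

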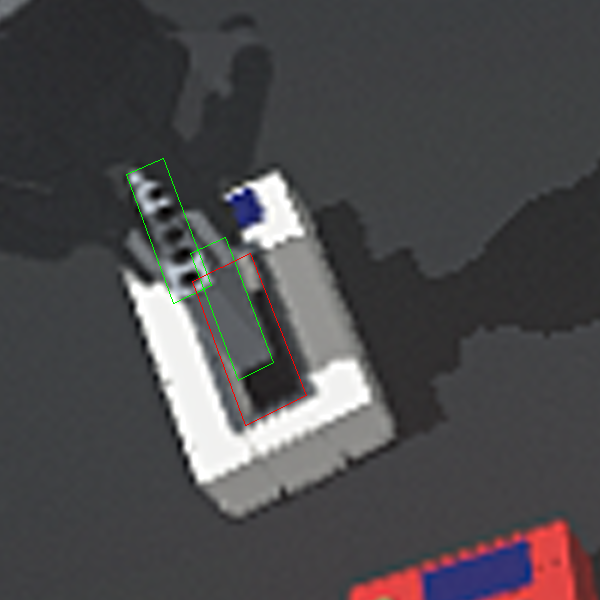

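The green prediction matches the block and the red outline matches the bay to within about 1.5 mm. Nudging 3 mm and lowering.

```bash
python3 -m inch '[{"dx":0.004,"dy":0.004,"dz":0,"rx":0,"ry":0,"rz":0},{"dx":0.004,"dy":0.004,"dz":0.02,"rx":0,"ry":0,"rz":0},{"dx":0.004,"dy":0.004,"dz":0.035,"rx":0,"ry":0,"rz":0},{"dx":0.004,"dy":0.004,"dz":0.04,"rx":0,"ry":0,"rz":0},{"dx":0.004,"dy":0.004,"dz":0.04,"rx":0,"ry":0,"rz":0}]'
python3 g.py heater14 .039
```

```text
time: 5.0
tool_pos: [0.5744, -0.3726, 0.0479]
tool_rot: [0.0, 0.987, 0.164, -0.0]
contact_force: [-0.4, 0.1, -1.1]
gripper_width: 0.152
grasp_force: 59.3
[ 0.5744 -0.3726  0.0479] yaw 18.8 q [-0.68  0.35  1.59 -0.    1.2   0.56] w 0.152 F [-0.4  0.1 -1.1] t 5.0
d [-0.0015 -0.002   0.0111] r [-0.      0.0003 -0.0007] dist mm 9 turn 0.1
```

```bash
python3 -m inch '[{"dx":0,"dy":0,"dz":0.005,"rx":0,"ry":0,"rz":0},{"dx":0,"dy":0,"dz":0.009,"rx":0,"ry":0,"rz":0},{"dx":0,"dy":0,"dz":0.011,"rx":0,"ry":0,"rz":0},{"dx":0,"dy":0,"dz":0.011,"rx":0,"ry":0,"rz":0}]'
python3 g.py heater14 .039
```

```text
time: 5.4
tool_pos: [0.5754, -0.3734, 0.0411]
tool_rot: [0.001, 0.987, 0.164, 0.001]
contact_force: [0.8, 0.6, -0.3]
gripper_width: 0.153
grasp_force: 59.3
[ 0.5754 -0.3734  0.0411] yaw 18.8 q [-0.68  0.36  1.59 -0.    1.19  0.56] w 0.153 F [ 0.8  0.6 -0.3] t 5.4
d [-0.0024 -0.0033  0.0026] r [ 0.0018 -0.0009 -0.0007] dist mm 4 turn 0.1
```

```bash
python3 -m inch '[{"dx":-0.001,"dy":-0.002,"dz":0.002,"rx":0,"ry":0,"rz":0},{"dx":-0.001,"dy":-0.002,"dz":0.004,"rx":0,"ry":0,"rz":0},{"dx":-0.001,"dy":-0.002,"dz":0.004,"rx":0,"ry":0,"rz":0}]'
python3 g.py heater14 .039
```

```text
time: 5.7
tool_pos: [0.5745, -0.3724, 0.0394]
tool_rot: [0.002, 0.987, 0.164, 0.001]
contact_force: [-1.1, 1.4, 5.2]
gripper_width: 0.151
grasp_force: 60.0
[ 0.5745 -0.3724  0.0394] yaw 18.8 q [-0.68  0.36  1.6  -0.    1.18  0.56] w 0.151 F [-1.1  1.4  5.2] t 5.7
d [-0.0017 -0.0017  0.0005] r [ 0.0022 -0.0012 -0.0007] dist mm 2 turn 0.1
```

```bash
python3 -m inch '[{"dx":0,"dy":0,"dz":0,"rx":0,"ry":0,"rz":0},{"dx":0,"dy":0,"dz":0,"rx":0,"ry":0,"rz":0},{"dx":0,"dy":0,"dz":0,"rx":0,"ry":0,"rz":0},{"dx":0,"dy":0,"dz":0,"rx":0,"ry":0,"rz":0},{"dx":0,"dy":0,"dz":0,"rx":0,"ry":0,"rz":0}]' 1
python3 -m inch '[{"dx":0,"dy":0,"dz":-0.04,"rx":0,"ry":0,"rz":0},{"dx":0,"dy":0,"dz":-0.1,"rx":0,"ry":0,"rz":0},{"dx":0,"dy":0,"dz":-0.13,"rx":0,"ry":0,"rz":0},{"dx":0,"dy":0,"dz":-0.13,"rx":0,"ry":0,"rz":0}]'
python3 g.py block50 .12
```

```text
time: 6.2
tool_pos: [0.5742, -0.3722, 0.0379]
tool_rot: [0.001, 0.987, 0.164, 0.001]
contact_force: [0.1, 0.0, -0.6]
gripper_width: 0.975
grasp_force: 0.0
time: 6.6
tool_pos: [0.5767, -0.3741, 0.1486]
tool_rot: [0.005, 0.986, 0.164, 0.004]
contact_force: [-0.3, -0.4, 0.4]
gripper_width: 0.996
grasp_force: 0.0
[ 0.5767 -0.3741  0.1486] yaw 18.8 q [-0.68  0.25  1.54 -0.    1.34  0.56] w 0.996 F [-0.3 -0.4  0.4] t 6.6
d [-0.0771 -0.3467  0.0311] r [ 0.0074 -0.0055  0.1436] dist mm 285 turn -12.3
```

```bash
python3 -m inch '[{"dx":-0.077,"dy":-0.347,"dz":0.031,"rx":0.007,"ry":-0.005,"rz":0.144},{"dx":-0.077,"dy":-0.347,"dz":0.031,"rx":0.007,"ry":-0.005,"rz":0.144},{"dx":-0.077,"dy":-0.347,"dz":0.031,"rx":0.007,"ry":-0.005,"rz":0.144},{"dx":-0.077,"dy":-0.347,"dz":0.031,"rx":0.007,"ry":-0.005,"rz":0.144},{"dx":-0.077,"dy":-0.347,"dz":0.031,"rx":0.007,"ry":-0.005,"rz":0.144}]'
python3 g.py block50 .12
python3 - <<'E'
from h import *
a=optics.grab_frame("top")[:,:,::-1];b=optics.grab_frame("scene")[:,:,::-1]
cv2.imwrite('pics/c5.png',np.hstack([cv2.resize(a[150:270,440:560],(400,400),interpolation=2),cv2.resize(b[180:300,70:190],(400,400),interpolation=2)]))
E
```

```text
time: 7.1
tool_pos: [0.4426, -0.1575, 0.1178]
tool_rot: [-0.004, 0.998, 0.056, -0.004]
contact_force: [0.5, 0.6, 0.6]
gripper_width: 1.002
grasp_force: 0.0
[ 0.4426 -0.1575  0.1178] yaw 6.4 q [-0.5  -0.22  2.07  0.    1.31  0.96] w 1.002 F [0.5 0.6 0.6] t 7.1
d [-0.0133 -0.0338 -0.0024] r [-0.0056  0.0054 -0.0008] dist mm 29 turn 0.1
```

View pics/c5.png

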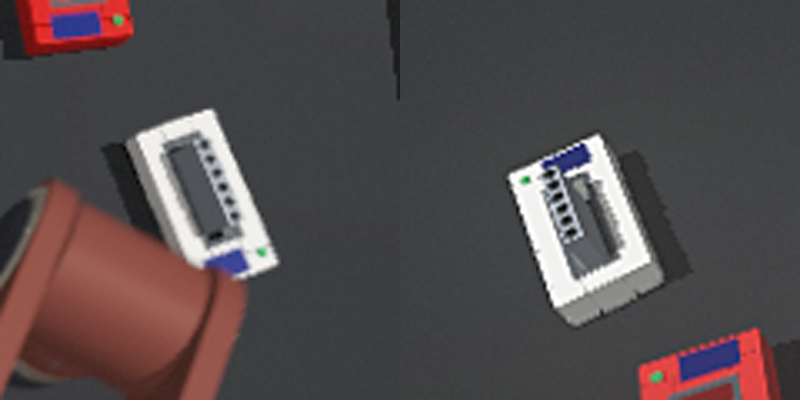

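Block14 sits in heater14: left crop (200,185), right crop (580,220). It is inside the bay and upright. Now block50.

```bash
python3 -m inch '[{"dx":-0.013,"dy":-0.034,"dz":0,"rx":-0.005,"ry":0.005,"rz":0},{"dx":-0.013,"dy":-0.034,"dz":0,"rx":-0.005,"ry":0.005,"rz":0},{"dx":-0.013,"dy":-0.034,"dz":0.05,"rx":-0.005,"ry":0.005,"rz":0},{"dx":-0.013,"dy":-0.034,"dz":0.1,"rx":-0.005,"ry":0.005,"rz":0},{"dx":-0.013,"dy":-0.034,"dz":0.113,"rx":-0.005,"ry":0.005,"rz":0}]'
python3 g.py block50 .025
```

```text
time: 7.7
tool_pos: [0.4273, -0.1318, 0.0248]
tool_rot: [-0.002, 0.998, 0.056, -0.003]
contact_force: [-0.4, 0.5, -0.2]
gripper_width: 1.0
grasp_force: 0.0
[ 0.4273 -0.1318  0.0248] yaw 6.4 q [-0.47 -0.15  2.17 -0.    1.12  0.99] w 1.0 F [-0.4  0.5 -0.2] t 7.7
d [ 0.0022  0.0002 -0.0002] r [-0.0027  0.0042 -0.0006] dist mm 2 turn 0.1
```

```bash
python3 -m inch '[{"dx":0.002,"dy":0,"dz":0,"rx":0,"ry":0.002,"rz":0},{"dx":0.002,"dy":0,"dz":0,"rx":0,"ry":0.002,"rz":0},{"dx":0.002,"dy":0,"dz":0,"rx":0,"ry":0.002,"rz":0},{"dx":0.002,"dy":0,"dz":0,"rx":0,"ry":0.002,"rz":0},{"dx":0.002,"dy":0,"dz":0,"rx":0,"ry":0.002,"rz":0}]' -1
python3 -m inch '[{"dx":0,"dy":0,"dz":0,"rx":0,"ry":0,"rz":0},{"dx":0,"dy":0,"dz":0,"rx":0,"ry":0,"rz":0},{"dx":0,"dy":0,"dz":0,"rx":0,"ry":0,"rz":0}]'
python3 -m inch '[{"dx":0,"dy":0,"dz":-0.04,"rx":0,"ry":0,"rz":0},{"dx":0,"dy":0,"dz":-0.1,"rx":0,"ry":0,"rz":0},{"dx":0,"dy":0,"dz":-0.13,"rx":0,"ry":0,"rz":0},{"dx":0,"dy":0,"dz":-0.13,"rx":0,"ry":0,"rz":0}]'
python3 g.py heater50 .13
```

```text
time: 8.2
tool_pos: [0.4342, -0.1339, 0.0319]
tool_rot: [0.001, 0.998, 0.056, 0.004]
contact_force: [1.0, -1.5, 6.6]
gripper_width: 0.571
grasp_force: 65.1
time: 8.5
tool_pos: [0.4342, -0.1339, 0.0319]
tool_rot: [0.001, 0.998, 0.056, 0.004]
contact_force: [0.9, -0.7, 6.3]
gripper_width: 0.574
grasp_force: 65.1
time: 8.9
tool_pos: [0.4338, -0.1338, 0.1374]
tool_rot: [0.002, 0.998, 0.056, 0.006]
contact_force: [1.1, 0.2, -4.3]
gripper_width: 0.568
grasp_force: 64.8
[ 0.4338 -0.1338  0.1374] yaw 6.5 q [-0.46 -0.31  2.1   0.    1.34  0.99] w 0.568 F [ 1.1  0.2 -4.3] t 8.9
d [ 0.1845 -0.6002  0.0083] r [ 0.0044 -0.0066 -0.1994] dist mm 502 turn 17.1
```

```bash
python3 -m inch '[{"dx":0.016,"dy":-0.04,"dz":0,"rx":0.002,"ry":-0.006,"rz":0},{"dx":0.03,"dy":-0.09,"dz":0,"rx":0.004,"ry":-0.006,"rz":0},{"dx":0.045,"dy":-0.15,"dz":0,"rx":0.004,"ry":-0.006,"rz":0},{"dx":0.0615,"dy":-0.2,"dz":0,"rx":0.004,"ry":-0.006,"rz":0}]'
python3 -m inch '[{"dx":0.016,"dy":-0.05,"dz":0,"rx":0,"ry":0,"rz":0},{"dx":0.03,"dy":-0.1,"dz":0,"rx":0,"ry":0,"rz":0},{"dx":0.045,"dy":-0.15,"dz":0,"rx":0,"ry":0,"rz":0},{"dx":0.0615,"dy":-0.2,"dz":0,"rx":0,"ry":0,"rz":0}]'
python3 -m inch '[{"dx":0.016,"dy":-0.05,"dz":0,"rx":0,"ry":0,"rz":-0.05},{"dx":0.03,"dy":-0.1,"dz":0,"rx":0,"ry":0,"rz":-0.1},{"dx":0.045,"dy":-0.15,"dz":0,"rx":0,"ry":0,"rz":-0.15},{"dx":0.058,"dy":-0.18,"dz":0,"rx":0,"ry":0,"rz":-0.2},{"dx":0.06,"dy":-0.19,"dz":0,"rx":0,"ry":0,"rz":-0.2}]'
python3 g.py heater50 .085
```

```text
time: 9.3
tool_pos: [0.4602, 0.0339, 0.1301]
tool_rot: [-0.003, 0.998, 0.056, -0.005]
contact_force: [0.7, 0.0, -5.0]
gripper_width: 0.57
grasp_force: 64.7
time: 9.7
tool_pos: [0.4911, 0.1976, 0.1305]
tool_rot: [-0.002, 0.998, 0.057, -0.005]
contact_force: [0.8, -0.1, -5.5]
gripper_width: 0.573
grasp_force: 64.7
time: 10.2
tool_pos: [0.5224, 0.3543, 0.1309]
tool_rot: [-0.003, 0.978, 0.206, -0.005]
contact_force: [-0.2, -0.1, -4.6]
gripper_width: 0.572
grasp_force: 64.9
[0.5224 0.3543 0.1309] yaw 23.8 q [0.47 0.15 1.68 0.01 1.32 1.63] w 0.572 F [-0.2 -0.1 -4.6] t 10.2
d [ 0.0079 -0.0039  0.0573] r [-0.0045  0.0053  0.0026] dist mm 46 turn -0.2
```

```bash
cat > ov.py <<'E'
from h import *
n,rel,out=sys.argv[1],float(sys.argv[2]),sys.argv[3]; T=int(n); P=json.load(open('P.json')); hh=P['heater'+n]
s=state(); x,y,z=s['tool_pos']; w,a,b,c=s['tool_rot']; yw=np.degrees(2*np.arctan2(b,a))
tiles=[]
for cam_ in("scene","top"):
    v=cv2.resize(optics.grab_frame(cam_)[:,:,::-1],None,fx=5,fy=5,interpolation=2)
    def draw(x,y,z,yw,L,W,col):
        c,t=np.cos(np.radians(yw)),np.sin(np.radians(yw)); X=[(x+c*a*L/2-t*e*W/2,y+t*a*L/2+c*e*W/2,z) for a,e in((1,1),(1,-1),(-1,-1),(-1,1))]
        cv2.polylines(v,[np.int32((proj(cam_,X)+.5)*5)],True,col,1)
    draw(x,y,z-rel,yw,.07,T/1000,(0,255,0)); draw(x,y,z-rel+.055,yw,.07,T/1000,(0,255,0)); draw(hh[0],hh[1],.032,hh[2],.08,(T+10)/1000,(0,0,255))
    u=(proj(cam_,[(hh[0],hh[1],.05)])[0]*5).astype(int); q=v[max(u[1]-250,0):,max(u[0]-200,0):][:500,:400]; tiles.append(cv2.copyMakeBorder(q,0,500-q.shape[0],0,400-q.shape[1],0))
cv2.imwrite(f'pics/{out}.png',np.hstack(tiles))
E
python3 -m inch '[{"dx":0.008,"dy":-0.004,"dz":0.02,"rx":-0.004,"ry":0.005,"rz":0},{"dx":0.008,"dy":-0.004,"dz":0.04,"rx":-0.004,"ry":0.005,"rz":0},{"dx":0.008,"dy":-0.004,"dz":0.055,"rx":-0.004,"ry":0.005,"rz":0},{"dx":0.008,"dy":-0.004,"dz":0.055,"rx":-0.004,"ry":0.005,"rz":0},{"dx":0.008,"dy":-0.004,"dz":0.055,"rx":-0.004,"ry":0.005,"rz":0}]'
python3 g.py heater50 .045; python3 ov.py 50 .032 c6
```

```text
time: 10.7
tool_pos: [0.5277, 0.3575, 0.0897]
tool_rot: [-0.001, 0.979, 0.204, 0.001]
contact_force: [0.7, 0.3, -4.5]
gripper_width: 0.575
grasp_force: 64.7
[0.5277 0.3575 0.0897] yaw 23.6 q [0.48 0.2  1.7  0.   1.24 1.64] w 0.575 F [ 0.7  0.3 -4.5] t 10.7
d [-0.0004 -0.0033  0.0559] r [-0.0004 -0.0016 -0.0002] dist mm 45 turn 0.0
```

View pics/c6.png

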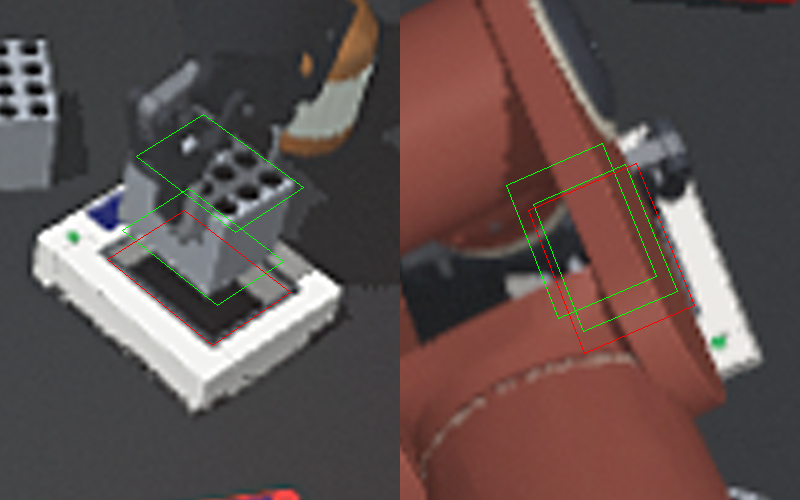

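Run:
```python
from h import *
v=optics.grab_frame("scene")[:,:,::-1]; cv2.imwrite('pics/s7.png',v)
s=state();P=json.load(open('P.json'));hh=P['heater50'];x,y,z=s['tool_pos'];yw=np.radians(23.6)
u,w=proj("scene",[(hh[0],hh[1],.06)])[0].astype(int); print(u,w)
S=14; o=np.array([u-26,w-26]); q=cv2.resize(v[w-26:w+16,u-26:u+30],None,fx=S,fy=S,interpolation=2)
X=[(x+np.cos(yw)*a-np.sin(yw)*b,y+np.sin(yw)*a+np.cos(yw)*b,z-.032+h) for h in(0,.055) for a,b in((.035,.025),(.035,-.025),(-.035,-.025),(-.035,.025))]
p=(proj("scene",X)+.5-o)*S
cv2.polylines(q,[np.int32(p[:4]),np.int32(p[4:])],True,(0,255,0),1)
for i in range(4): cv2.line(q,tuple(np.int32(p[i])),tuple(np.int32(p[i+4])),(0,255,0),1)
cv2.imwrite('pics/c7.png',q)
```

```text
404 166
```

View pics/c7.png

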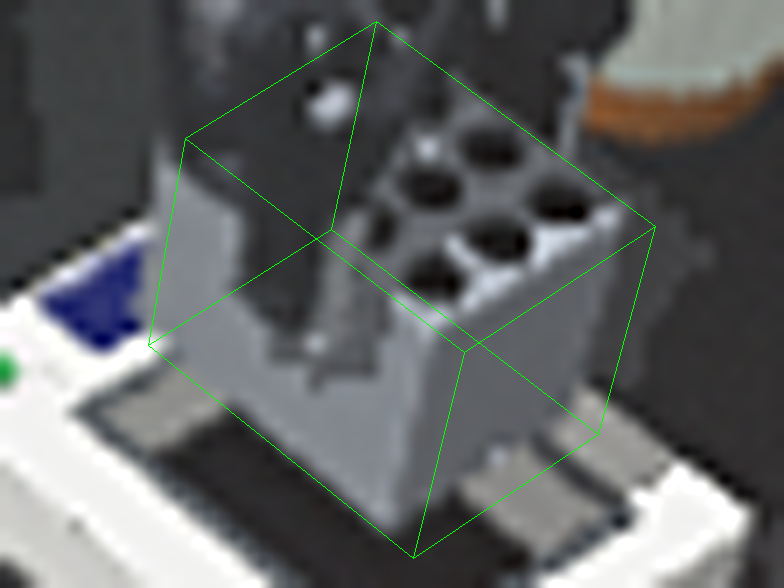

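The zoom shows the held block upright but about 7.5 mm back along tool -x from the prediction: near top corner (430,325) against (465,352). Shifting forward by that amount, then lowering.

```bash
python3 -m inch '[{"dx":0.009,"dy":-0.003,"dz":0,"rx":0,"ry":0,"rz":0},{"dx":0.009,"dy":-0.003,"dz":0.02,"rx":0,"ry":0,"rz":0},{"dx":0.009,"dy":-0.003,"dz":0.03,"rx":0,"ry":0,"rz":0},{"dx":0.009,"dy":-0.003,"dz":0.03,"rx":0,"ry":0,"rz":0}]'
python3 g.py heater50 .045
python3 - <<'E'
from h import *
v=optics.grab_frame("scene")[:,:,::-1]
q=cv2.resize(v[140:195,370:435],None,fx=10,fy=10,interpolation=2)
cv2.imwrite('pics/c8.png',q)
E
```

```text
time: 11.25
tool_pos: [0.532, 0.3626, 0.0635]
tool_rot: [-0.0, 0.979, 0.205, -0.001]
contact_force: [-1.3, -0.2, -5.3]
gripper_width: 0.568
grasp_force: 64.7
[0.532  0.3626 0.0635] yaw 23.7 q [0.48 0.25 1.69 0.   1.2  1.64] w 0.568 F [-1.3 -0.2 -5.3] t 11.25
d [-0.0078  0.0003  0.0231] r [-0.0002  0.0009  0.0005] dist mm 19 turn -0.0
```

View pics/c8.png

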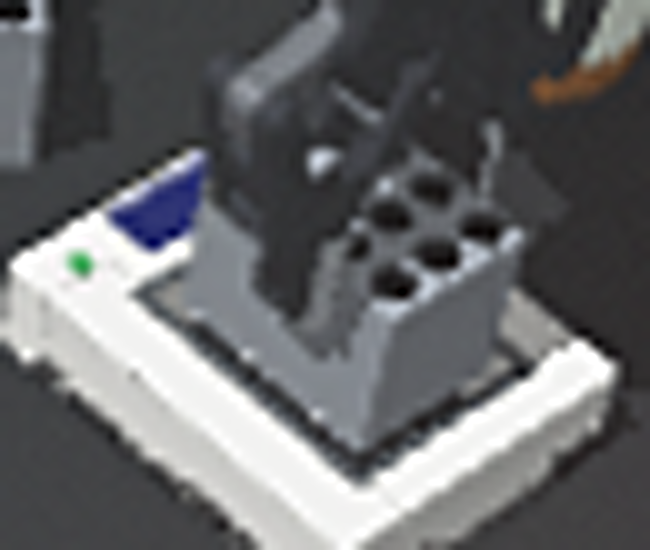

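Block50 is right at the opening and well centred, with its front bottom corner (365,445) inside the bay corner (360,478). Lowering.

```bash
python3 -m inch '[{"dx":0.001,"dy":0,"dz":0.01,"rx":0,"ry":0,"rz":0},{"dx":0.001,"dy":0,"dz":0.018,"rx":0,"ry":0,"rz":0},{"dx":0.001,"dy":0,"dz":0.022,"rx":0,"ry":0,"rz":0},{"dx":0.001,"dy":0,"dz":0.024,"rx":0,"ry":0,"rz":0},{"dx":0.001,"dy":0,"dz":0.024,"rx":0,"ry":0,"rz":0}]'
python3 -m inch '[{"dx":0,"dy":0,"dz":0.003,"rx":0,"ry":0,"rz":0},{"dx":0,"dy":0,"dz":0.005,"rx":0,"ry":0,"rz":0},{"dx":0,"dy":0,"dz":0.005,"rx":0,"ry":0,"rz":0}]'
```

```text
time: 11.8
tool_pos: [0.5345, 0.3638, 0.0472]
tool_rot: [-0.001, 0.979, 0.205, 0.002]
contact_force: [-1.6, -1.6, -5.4]
gripper_width: 0.574
grasp_force: 64.8
time: 12.1
tool_pos: [0.5345, 0.3639, 0.0433]
tool_rot: [-0.001, 0.979, 0.205, 0.002]
contact_force: [-2.2, -0.6, -4.5]
gripper_width: 0.572
grasp_force: 64.8
```

```bash
python3 -m inch '[{"dx":0,"dy":0,"dz":0.002,"rx":0,"ry":0,"rz":0},{"dx":0,"dy":0,"dz":0.004,"rx":0,"ry":0,"rz":0},{"dx":0,"dy":0,"dz":0.004,"rx":0,"ry":0,"rz":0}]'
python3 -m inch '[{"dx":0,"dy":0,"dz":0.002,"rx":0,"ry":0,"rz":0},{"dx":0,"dy":0,"dz":0.002,"rx":0,"ry":0,"rz":0},{"dx":0,"dy":0,"dz":0.002,"rx":0,"ry":0,"rz":0}]'
```

```text
time: 12.4
tool_pos: [0.5345, 0.3639, 0.0401]
tool_rot: [-0.001, 0.979, 0.205, 0.002]
contact_force: [-4.7, -2.5, -3.5]
gripper_width: 0.576
grasp_force: 64.9
time: 12.7
tool_pos: [0.5345, 0.3639, 0.0401]
tool_rot: [-0.001, 0.979, 0.205, 0.001]
contact_force: [-8.4, -5.1, 4.9]
gripper_width: 0.574
grasp_force: 65.8
```

```bash
python3 -m inch '[{"dx":-0.003,"dy":0,"dz":0,"rx":0,"ry":0,"rz":0},{"dx":-0.003,"dy":0,"dz":0,"rx":0,"ry":0,"rz":0},{"dx":-0.003,"dy":0,"dz":0.002,"rx":0,"ry":0,"rz":0},{"dx":-0.003,"dy":0,"dz":0.002,"rx":0,"ry":0,"rz":0}]'; python3 g.py heater50 .039
python3 - <<'E'
from h import *
v=optics.grab_frame("scene")[:,:,::-1]
cv2.imwrite('pics/c9.png',cv2.resize(v[140:195,370:435],None,fx=10,fy=10,interpolation=2))
E
```

```text
time: 13.1
tool_pos: [0.5341, 0.3637, 0.0399]
tool_rot: [-0.001, 0.979, 0.205, 0.003]
contact_force: [-5.5, -2.1, 7.8]
gripper_width: 0.574
grasp_force: 66.2
[0.5341 0.3637 0.0399] yaw 23.6 q [0.48 0.28 1.7  0.   1.16 1.64] w 0.574 F [-5.5 -2.1  7.8] t 13.1
d [-0.0107  0.0006  0.0011] r [-0.0005 -0.0048  0.0004] dist mm 9 turn -0.0
```

View pics/c9.png

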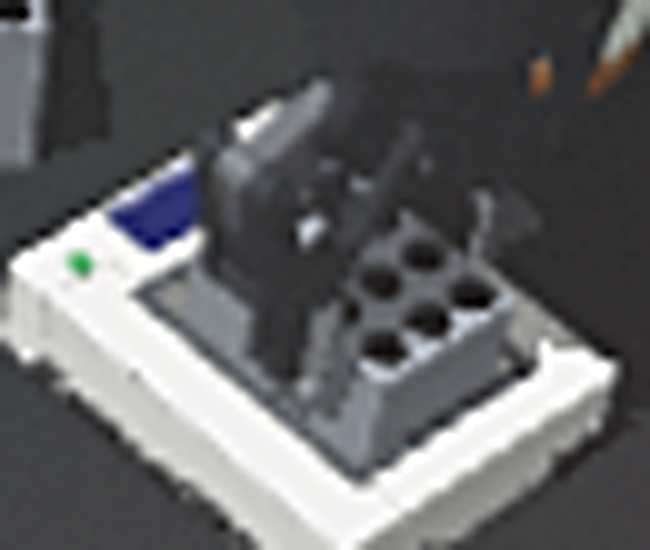

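Block50 is down in the bay near its front end. The +z force indicates floor contact, so I'm releasing it.

```bash
python3 -m inch '[{"dx":-0.002,"dy":0,"dz":0,"rx":0,"ry":0,"rz":0},{"dx":-0.002,"dy":0,"dz":0,"rx":0,"ry":0,"rz":0},{"dx":-0.002,"dy":0,"dz":0,"rx":0,"ry":0,"rz":0},{"dx":-0.002,"dy":0,"dz":0,"rx":0,"ry":0,"rz":0}]' 1
python3 -m inch '[{"dx":0,"dy":0,"dz":-0.04,"rx":0,"ry":0,"rz":0},{"dx":0,"dy":0,"dz":-0.1,"rx":0,"ry":0,"rz":0},{"dx":0,"dy":0,"dz":-0.13,"rx":0,"ry":0,"rz":0},{"dx":0,"dy":0,"dz":-0.13,"rx":0,"ry":0,"rz":0}]'
python3 g.py block38 .12
```

```text
time: 13.55
tool_pos: [0.5314, 0.3624, 0.0371]
tool_rot: [-0.001, 0.979, 0.205, 0.002]
contact_force: [-0.2, 0.2, 0.0]
gripper_width: 0.994
grasp_force: 0.0
time: 13.95
tool_pos: [0.5339, 0.3638, 0.1474]
tool_rot: [-0.002, 0.979, 0.205, 0.007]
contact_force: [1.0, 0.1, 0.3]
gripper_width: 0.999
grasp_force: 0.0
[0.5339 0.3638 0.1474] yaw 23.7 q [0.48 0.15 1.65 0.   1.33 1.64] w 0.999 F [1.  0.1 0.3] t 13.95
d [-0.2097 -0.0141  0.0311] r [-0.0041 -0.0092  0.4241] dist mm 170 turn -36.5
```

```bash
python3 -m inch '[{"dx":-0.21,"dy":-0.014,"dz":0,"rx":-0.004,"ry":-0.009,"rz":0.424},{"dx":-0.21,"dy":-0.014,"dz":0.03,"rx":-0.004,"ry":-0.009,"rz":0.424},{"dx":-0.21,"dy":-0.014,"dz":0.031,"rx":-0.004,"ry":-0.009,"rz":0.424},{"dx":-0.21,"dy":-0.014,"dz":0.031,"rx":-0.004,"ry":-0.009,"rz":0.424},{"dx":-0.21,"dy":-0.014,"dz":0.031,"rx":-0.004,"ry":-0.009,"rz":0.424}]'
python3 g.py block38 .028
python3 - <<'E'
from h import *
a=optics.grab_frame("top")[:,:,::-1];b=optics.grab_frame("scene")[:,:,::-1]
cv2.imwrite('pics/c10.png',np.hstack([cv2.resize(a[190:310,170:290],(400,400),interpolation=2),cv2.resize(b[110:230,320:440],(400,400),interpolation=2)]))
E
```

```text
time: 14.45
tool_pos: [0.3684, 0.3033, 0.1123]
tool_rot: [0.005, 0.994, -0.113, -0.007]
contact_force: [1.1, 0.5, 0.7]
gripper_width: 0.998
grasp_force: 0.0
[0.3684 0.3033 0.1123] yaw -12.9 q [ 0.53 -0.19  2.05  0.    1.3   2.33] w 0.998 F [1.1 0.5 0.7] t 14.45
d [ 0.0095 -0.0078  0.1051] r [ 0.007   0.008  -0.0014] dist mm 85 turn 0.1
```

View pics/c10.png

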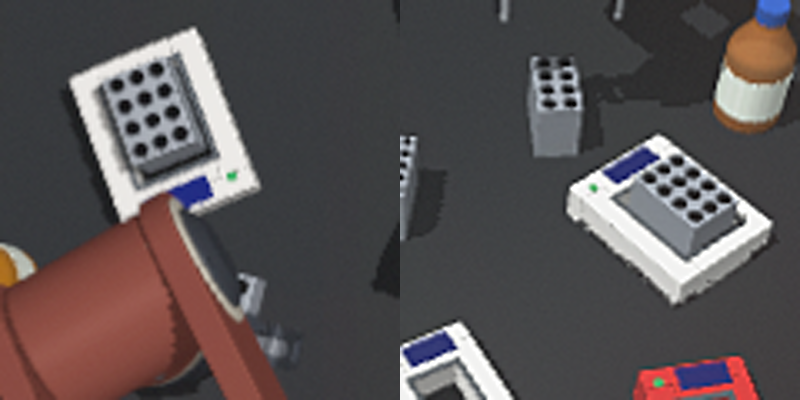

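Block50 sits upright and fully inside heater50: left crop (155,105), right (690,205). Bottle and block38 are untouched. I've used my 14 views, so from here I check numerically. First, a scene-camera fit of blocks 38 and 26 against the top-camera estimates.

Run:
```python
from h import *
from plant import nets
P=json.load(open('P.json')); im=optics.grab_frame("scene")
for n in(38,26):
    b=P[f'block{n}']; c=proj("scene",[(b[0],b[1],.028)])[0]
    for o in nets.outline_of("scene",f"block{n}"):
        if np.hypot(*(np.array(o['bbox'][:2])-c))<10:
            p,f=fitbox("scene",o['pixels'],.07,n/1000,0,.055,b[:2]); print(n,np.round(p[:2],4),round(np.degrees(p[2])%180,1),round(f,3),b)
```

```text
38 [0.3708 0.3052] 164.7 0.88 [0.376, 0.307, 167.2]
26 [0.4336 0.1446] 157.4 0.937 [0.4346, 0.1452, 157.6]
```

```bash
sed -i 's/"block38": \[[^]]*\]/"block38": [0.374, 0.3064, 166.8]/' P.json; python3 -m inch '[{"dx":0.0075,"dy":-0.007,"dz":0,"rx":0.004,"ry":0.006,"rz":0},{"dx":0.0075,"dy":-0.007,"dz":0.03,"rx":0.004,"ry":0.006,"rz":0},{"dx":0.0075,"dy":-0.007,"dz":0.08,"rx":0.004,"ry":0.006,"rz":0},{"dx":0.0075,"dy":-0.007,"dz":0.105,"rx":0.004,"ry":0.006,"rz":0},{"dx":0.0075,"dy":-0.007,"dz":0.105,"rx":0.004,"ry":0.006,"rz":0}]'
python3 g.py block38 .026
```

```text
time: 15.2
tool_pos: [0.3768, 0.3074, 0.0279]
tool_rot: [0.003, 0.994, -0.111, -0.002]
contact_force: [-0.9, -0.5, 0.3]
gripper_width: 0.996
grasp_force: 0.0
[0.3768 0.3074 0.0279] yaw -12.8 q [ 0.53 -0.05  2.08 -0.    1.12  2.33] w 0.996 F [-0.9 -0.5  0.3] t 15.2
d [-0.0031  0.002   0.0024] r [0.0037 0.0025 0.0048] dist mm 4 turn -0.4
```

```bash
python3 -m inch '[{"dx":-0.003,"dy":0.002,"dz":0.001,"rx":0.003,"ry":0.002,"rz":0},{"dx":-0.003,"dy":0.002,"dz":0.001,"rx":0.003,"ry":0.002,"rz":0}]'; python3 g.py block38 .026
python3 -m inch '[{"dx":0,"dy":0,"dz":0,"rx":0,"ry":0,"rz":0},{"dx":0,"dy":0,"dz":0,"rx":0,"ry":0,"rz":0},{"dx":0,"dy":0,"dz":0,"rx":0,"ry":0,"rz":0},{"dx":0,"dy":0,"dz":0,"rx":0,"ry":0,"rz":0},{"dx":0,"dy":0,"dz":0,"rx":0,"ry":0,"rz":0}]' -1
python3 -m inch '[{"dx":0,"dy":0,"dz":0,"rx":0,"ry":0,"rz":0},{"dx":0,"dy":0,"dz":0,"rx":0,"ry":0,"rz":0},{"dx":0,"dy":0,"dz":0,"rx":0,"ry":0,"rz":0}]'; python3 g.py block38 .026
python3 -m inch '[{"dx":0,"dy":0,"dz":-0.04,"rx":0,"ry":0,"rz":0},{"dx":0,"dy":0,"dz":-0.1,"rx":0,"ry":0,"rz":0},{"dx":0,"dy":0,"dz":-0.13,"rx":0,"ry":0,"rz":0},{"dx":0,"dy":0,"dz":-0.13,"rx":0,"ry":0,"rz":0}]'
python3 g.py heater38 .135
```

```text
time: 15.4
tool_pos: [0.3772, 0.3084, 0.0323]
tool_rot: [-0.003, 0.994, -0.111, 0.003]
contact_force: [-0.3, 0.1, -0.0]
gripper_width: 1.0
grasp_force: 0.0
[0.3772 0.3084 0.0323] yaw -12.8 q [ 0.53 -0.07  2.09 -0.    1.11  2.33] w 1.0 F [-0.3  0.1 -0. ] t 15.4
d [-0.0034  0.0034  0.0078] r [-0.004  -0.0042  0.0048] dist mm 7 turn -0.4
time: 15.9
tool_pos: [0.3769, 0.3081, 0.0317]
tool_rot: [-0.002, 0.994, -0.111, 0.003]
contact_force: [-0.5, 0.2, 4.8]
gripper_width: 0.432
grasp_force: 62.7
time: 16.2
tool_pos: [0.3769, 0.3082, 0.0317]
tool_rot: [-0.002, 0.994, -0.111, 0.003]
contact_force: [0.1, -0.1, 6.1]
gripper_width: 0.429
grasp_force: 62.8
[0.3769 0.3082 0.0317] yaw -12.8 q [ 0.53 -0.07  2.09 -0.    1.11  2.33] w 0.429 F [ 0.1 -0.1  6.1] t 16.2
d [-0.003   0.003   0.0071] r [-0.0033 -0.0036  0.0048] dist mm 7 turn -0.4
time: 16.6
tool_pos: [0.3776, 0.3087, 0.1384]
tool_rot: [-0.004, 0.994, -0.111, 0.005]
contact_force: [0.8, -0.1, -3.3]
gripper_width: 0.431
grasp_force: 62.2
[0.3776 0.3087 0.1384] yaw -12.8 q [ 0.53 -0.22  2.03  0.    1.32  2.33] w 0.431 F [ 0.8 -0.1 -3.3] t 16.6
d [0.4564 0.4295 0.0046] r [-0.0064 -0.0061  0.0642] dist mm 501 turn -5.5
```

```bash
python3 -m inch '[{"dx":0.03,"dy":0.028,"dz":0,"rx":-0.006,"ry":-0.006,"rz":0},{"dx":0.07,"dy":0.066,"dz":0,"rx":-0.006,"ry":-0.006,"rz":0},{"dx":0.11,"dy":0.104,"dz":0,"rx":-0.006,"ry":-0.006,"rz":0},{"dx":0.152,"dy":0.143,"dz":0,"rx":-0.006,"ry":-0.006,"rz":0}]'
python3 -m inch '[{"dx":0.04,"dy":0.038,"dz":0,"rx":0,"ry":0,"rz":0},{"dx":0.08,"dy":0.076,"dz":0,"rx":0,"ry":0,"rz":0},{"dx":0.12,"dy":0.113,"dz":0,"rx":0,"ry":0,"rz":0},{"dx":0.152,"dy":0.143,"dz":0,"rx":0,"ry":0,"rz":0}]'
python3 -m inch '[{"dx":0.04,"dy":0.038,"dz":0,"rx":0,"ry":0,"rz":0.03},{"dx":0.08,"dy":0.076,"dz":0,"rx":0,"ry":0,"rz":0.06},{"dx":0.12,"dy":0.113,"dz":0,"rx":0,"ry":0,"rz":0.064},{"dx":0.148,"dy":0.14,"dz":0,"rx":0,"ry":0,"rz":0.064},{"dx":0.152,"dy":0.143,"dz":0,"rx":0,"ry":0,"rz":0.064}]'
python3 g.py heater38 .075
```

```text
time: 17.0
tool_pos: [0.4674, 0.1674, 0.1312]
tool_rot: [0.003, 0.994, -0.111, -0.005]
contact_force: [0.3, -0.3, -2.2]
gripper_width: 0.437
grasp_force: 62.0
time: 17.4
tool_pos: [0.5611, 0.0284, 0.1309]
tool_rot: [0.002, 0.994, -0.112, -0.005]
contact_force: [1.3, 0.4, -1.9]
gripper_width: 0.428
grasp_force: 62.0
time: 17.9
tool_pos: [0.6549, -0.1109, 0.1306]
tool_rot: [0.003, 0.987, -0.161, -0.005]
contact_force: [0.1, -0.0, -3.1]
gripper_width: 0.434
grasp_force: 61.9
[ 0.6549 -0.1109  0.1306] yaw -18.5 q [-0.28  0.23  1.59 -0.01  1.33  1.62] w 0.434 F [ 0.1 -0.  -3.1] t 17.9
d [ 0.0023 -0.0061  0.0694] r [ 0.0043  0.0057 -0.0022] dist mm 56 turn 0.2
```

```bash
cat > off.py <<'E'
from h import *
from plant import nets
from scipy.spatial.transform import Rotation as Ro
n=int(sys.argv[1]); im=optics.grab_frame("scene"); s=state(); w,a,b,c=s['tool_rot']; yw=2*np.arctan2(b,a); x,y,z=s['tool_pos']
cc=proj("scene",[(x,y,z)])[0]; S=4
for o in nets.outline_of("scene",f"block{n}"):
    if np.hypot(*(np.array(o['bbox'][:2])-cc))>25: continue
    m=cv2.resize(o['pixels'].astype(np.uint8),None,fx=S,fy=S,interpolation=1); res=[]
    C,T=np.cos(yw),np.sin(yw)
    for ox in np.arange(-12,12.1,1):
      for oy in(-3,-1.5,0,1.5,3):
       for rel in(28,30,32,34):
        X=[(x+C*(e+ox/1e3)-T*(f+oy/1e3),y+T*(e+ox/1e3)+C*(f+oy/1e3),z-rel/1e3+h) for e in(-.035,.035) for f in(-n/2e3,n/2e3) for h in(0,.055)]
        h=cv2.convexHull(np.float32((proj("scene",X)+.5)*S)); q=np.zeros_like(m); cv2.fillConvexPoly(q,np.int32(h),1)
        res.append((int((m&(1-q)).sum()+.5*(q&(1-m)).sum())//S**2,ox,oy,rel))
    res.sort(); print(round(o['confidence'],2),int(o['pixels'].sum()),res[:6])
E
python3 -m inch '[{"dx":0.002,"dy":-0.006,"dz":0.02,"rx":0.004,"ry":0.005,"rz":0},{"dx":0.002,"dy":-0.006,"dz":0.05,"rx":0.004,"ry":0.005,"rz":0},{"dx":0.002,"dy":-0.006,"dz":0.066,"rx":0.004,"ry":0.005,"rz":0},{"dx":0.002,"dy":-0.006,"dz":0.066,"rx":0.004,"ry":0.005,"rz":0}]'
python3 g.py heater38 .075; python3 off.py 38
```

```text
time: 18.3
tool_pos: [0.6544, -0.1027, 0.0764]
tool_rot: [-0.001, 0.987, -0.159, -0.003]
contact_force: [-0.5, 0.2, -3.6]
gripper_width: 0.43
grasp_force: 62.0
[ 0.6544 -0.1027  0.0764] yaw -18.3 q [-0.27  0.28  1.63  0.    1.24  1.62] w 0.43 F [-0.5  0.2 -3.6] t 18.3
d [0.0056 0.004  0.0018] r [-0.0001  0.0041  0.0004] dist mm 6 turn -0.0
0.97 577 [(144, np.float64(-1.0), 0, 34), (146, np.float64(1.0), 0, 34), (147, np.float64(-1.0), -1.5, 34), (147, np.float64(0.0), -1.5, 34), (147, np.float64(2.0), -1.5, 34), (147, np.float64(2.0), 0, 32)]
```

```bash
python3 -m inch '[{"dx":0.007,"dy":0.004,"dz":0,"rx":0,"ry":0.003,"rz":0},{"dx":0.007,"dy":0.004,"dz":0,"rx":0,"ry":0.003,"rz":0},{"dx":0.007,"dy":0.004,"dz":0.01,"rx":0,"ry":0.003,"rz":0},{"dx":0.007,"dy":0.004,"dz":0.014,"rx":0,"ry":0.003,"rz":0}]'
python3 g.py heater38 .04
```

```text
time: 18.8
tool_pos: [0.6623, -0.1089, 0.0704]
tool_rot: [0.0, 0.987, -0.159, 0.004]
contact_force: [-0.5, 0.2, -3.3]
gripper_width: 0.43
grasp_force: 62.0
[ 0.6623 -0.1089  0.0704] yaw -18.3 q [-0.27  0.29  1.62  0.    1.22  1.62] w 0.43 F [-0.5  0.2 -3.3] t 18.8
d [-0.0065 -0.0004  0.038 ] r [-0.0004 -0.005   0.    ] dist mm 31 turn -0.0
```

```bash
python3 -m inch '[{"dx":-0.005,"dy":0,"dz":0,"rx":0,"ry":-0.003,"rz":0},{"dx":-0.005,"dy":0,"dz":0,"rx":0,"ry":-0.003,"rz":0},{"dx":-0.005,"dy":0,"dz":0.006,"rx":0,"ry":-0.003,"rz":0}]'
python3 g.py heater38 .04; python3 off.py 38
```

```text
time: 19.1
tool_pos: [0.6593, -0.1078, 0.0669]
tool_rot: [0.0, 0.987, -0.159, 0.003]
contact_force: [0.2, -0.3, -3.2]
gripper_width: 0.434
grasp_force: 62.0
[ 0.6593 -0.1078  0.0669] yaw -18.3 q [-0.27  0.29  1.63  0.    1.21  1.62] w 0.434 F [ 0.2 -0.3 -3.2] t 19.1
d [-0.0024 -0.0002  0.0336] r [-0.0004 -0.0035  0.0001] dist mm 27 turn -0.0
0.68 564 [(143, np.float64(-3.0), -1.5, 34), (144, np.float64(-4.0), -1.5, 34), (144, np.float64(-2.0), -1.5, 34), (145, np.float64(1.0), -1.5, 34), (146, np.float64(-3.0), -3, 34), (146, np.float64(-2.0), -3, 34)]
```

```bash
python3 -m inch '[{"dx":0,"dy":0,"dz":0.01,"rx":0,"ry":0,"rz":0},{"dx":0,"dy":0,"dz":0.02,"rx":0,"ry":0,"rz":0},{"dx":0,"dy":0,"dz":0.026,"rx":0,"ry":0,"rz":0},{"dx":0,"dy":0,"dz":0.026,"rx":0,"ry":0,"rz":0}]'
python3 -m inch '[{"dx":0,"dy":0,"dz":0.003,"rx":0,"ry":0,"rz":0},{"dx":0,"dy":0,"dz":0.005,"rx":0,"ry":0,"rz":0},{"dx":0,"dy":0,"dz":0.005,"rx":0,"ry":0,"rz":0}]'
```

```text
time: 19.6
tool_pos: [0.6577, -0.1074, 0.0434]
tool_rot: [-0.0, 0.987, -0.159, 0.0]
contact_force: [-0.0, 0.1, -3.6]
gripper_width: 0.429
grasp_force: 62.0
time: 19.9
tool_pos: [0.6588, -0.1077, 0.0411]
tool_rot: [-0.0, 0.987, -0.159, 0.002]
contact_force: [-1.0, 0.8, -3.0]
gripper_width: 0.427
grasp_force: 62.0
```

```bash
python3 -m inch '[{"dx":0,"dy":0,"dz":0.002,"rx":0,"ry":0,"rz":0},{"dx":0,"dy":0,"dz":0.003,"rx":0,"ry":0,"rz":0},{"dx":0,"dy":0,"dz":0.003,"rx":0,"ry":0,"rz":0}]'
python3 -m inch '[{"dx":0,"dy":0,"dz":0.002,"rx":0,"ry":0,"rz":0},{"dx":0,"dy":0,"dz":0.002,"rx":0,"ry":0,"rz":0},{"dx":0,"dy":0,"dz":0.002,"rx":0,"ry":0,"rz":0}]'
```

```text
time: 20.2
tool_pos: [0.6592, -0.1078, 0.0398]
tool_rot: [0.0, 0.987, -0.159, 0.002]
contact_force: [-2.0, -0.2, 2.0]
gripper_width: 0.432
grasp_force: 62.4
time: 20.5
tool_pos: [0.6594, -0.1079, 0.0398]
tool_rot: [0.0, 0.987, -0.159, 0.002]
contact_force: [-5.7, 0.1, 8.9]
gripper_width: 0.43
grasp_force: 63.4
```

Floor contact came at the expected height (0.0317 + 0.008), so I release block38.

```bash
python3 -m inch '[{"dx":0,"dy":0,"dz":-0.002,"rx":0,"ry":0,"rz":0},{"dx":0,"dy":0,"dz":-0.002,"rx":0,"ry":0,"rz":0},{"dx":0,"dy":0,"dz":-0.002,"rx":0,"ry":0,"rz":0},{"dx":0,"dy":0,"dz":-0.002,"rx":0,"ry":0,"rz":0}]' 1
python3 -m inch '[{"dx":0,"dy":0,"dz":-0.04,"rx":0,"ry":0,"rz":0},{"dx":0,"dy":0,"dz":-0.1,"rx":0,"ry":0,"rz":0},{"dx":0,"dy":0,"dz":-0.13,"rx":0,"ry":0,"rz":0},{"dx":0,"dy":0,"dz":-0.13,"rx":0,"ry":0,"rz":0}]'
python3 g.py block26 .12
```

```text
time: 20.9
tool_pos: [0.6588, -0.1077, 0.0386]
tool_rot: [0.0, 0.987, -0.159, 0.002]
contact_force: [-0.2, 0.2, -0.2]
gripper_width: 0.997
grasp_force: 0.0
time: 21.3
tool_pos: [0.6617, -0.1085, 0.1491]
tool_rot: [0.001, 0.987, -0.159, 0.007]
contact_force: [0.7, -0.7, -0.2]
gripper_width: 0.998
grasp_force: 0.0
[ 0.6617 -0.1085  0.1491] yaw -18.3 q [-0.27  0.21  1.58  0.    1.34  1.62] w 0.998 F [ 0.7 -0.7 -0.2] t 21.3
d [-0.3695 -0.212   0.0315] r [-0.001  -0.009   0.0479] dist mm 342 turn -4.1
```

```bash
python3 -m inch '[{"dx":-0.185,"dy":-0.106,"dz":0,"rx":0,"ry":-0.009,"rz":0},{"dx":-0.185,"dy":-0.106,"dz":0.016,"rx":0,"ry":-0.009,"rz":0},{"dx":-0.185,"dy":-0.106,"dz":0.016,"rx":0,"ry":-0.009,"rz":0},{"dx":-0.185,"dy":-0.106,"dz":0.016,"rx":0,"ry":-0.009,"rz":0}]'
python3 -m inch '[{"dx":-0.185,"dy":-0.106,"dz":0.016,"rx":0,"ry":0,"rz":0.048},{"dx":-0.185,"dy":-0.106,"dz":0.016,"rx":0,"ry":0,"rz":0.048},{"dx":-0.185,"dy":-0.106,"dz":0.016,"rx":0,"ry":0,"rz":0.048},{"dx":-0.185,"dy":-0.106,"dz":0.016,"rx":0,"ry":0,"rz":0.048},{"dx":-0.185,"dy":-0.106,"dz":0.016,"rx":0,"ry":0,"rz":0.048}]'
python3 g.py block26 .03
python3 - <<'E'
from h import *
from plant import nets
P=json.load(open('P.json')); optics.grab_frame("scene")
for n,z in((26,0),(38,.008),(50,.008),(14,.008)):
    b=P[f'block26' if n==26 else f'heater{n}']; c=proj("scene",[(b[0],b[1],z+.028)])[0]
    for o in nets.outline_of("scene",f"block{n}"):
        if np.hypot(*(np.array(o['bbox'][:2])-c))<12:
            p,f=fitbox("scene",o['pixels'],.07,n/1000,.032 if z else 0,z+.055,b[:2]); print(n,np.round(p[:2],4),round(np.degrees(p[2])%180,1),round(f,3),b)
E
```

```text
time: 21.7
tool_pos: [0.5406, 0.0218, 0.1266]
tool_rot: [-0.001, 0.987, -0.158, -0.008]
contact_force: [0.1, -0.2, 0.2]
gripper_width: 0.998
grasp_force: 0.0
time: 22.2
tool_pos: [0.4278, 0.1478, 0.1164]
tool_rot: [-0.0, 0.981, -0.193, -0.007]
contact_force: [0.4, 0.7, -0.3]
gripper_width: 1.003
grasp_force: 0.0
[0.4278 0.1478 0.1164] yaw -22.2 q [ 0.16 -0.27  2.11  0.01  1.32  2.12] w 1.003 F [ 0.4  0.7 -0.3] t 22.2
d [ 0.0105 -0.0004  0.1078] r [0.001  0.0086 0.0023] dist mm 87 turn -0.2
26 [0.4316 0.1452] 158.0 0.892 [0.4346, 0.1452, 157.6]
38 [ 0.6595 -0.107 ] 163.4 0.947 [0.6577, -0.1071, 161.7]
50 [0.5289 0.3614] 24.6 0.932 [0.526416317739899, 0.35983685952684896, 23.61271514557737]
14 [ 0.5754 -0.3714] 17.9 0.86 [0.5728, -0.3715, 18.9]
```

All three placed blocks fit at floor height inside their bays. Now block26.

```bash
python3 -m inch '[{"dx":0.009,"dy":0,"dz":0,"rx":0,"ry":0.006,"rz":0},{"dx":0.009,"dy":0,"dz":0.03,"rx":0,"ry":0.006,"rz":0},{"dx":0.009,"dy":0,"dz":0.08,"rx":0,"ry":0.006,"rz":0},{"dx":0.009,"dy":0,"dz":0.108,"rx":0,"ry":0.006,"rz":0},{"dx":0.009,"dy":0,"dz":0.108,"rx":0,"ry":0.006,"rz":0}]'
python3 g.py block26 .03
```

```text
time: 22.95
tool_pos: [0.4338, 0.1427, 0.0281]
tool_rot: [0.001, 0.981, -0.195, -0.004]
contact_force: [-1.4, -0.4, -0.8]
gripper_width: 1.006
grasp_force: 0.0
[0.4338 0.1427 0.0281] yaw -22.5 q [ 0.15 -0.12  2.15  0.    1.13  2.12] w 1.006 F [-1.4 -0.4 -0.8] t 22.95
d [-0.0003 -0.0033 -0.0024] r [ 0.003   0.0051 -0.001 ] dist mm 3 turn 0.1
```

```bash
python3 -m inch '[{"dx":0,"dy":-0.003,"dz":0,"rx":0,"ry":0,"rz":0},{"dx":0,"dy":-0.003,"dz":0,"rx":0,"ry":0,"rz":0},{"dx":0,"dy":-0.003,"dz":0,"rx":0,"ry":0,"rz":0},{"dx":0,"dy":-0.003,"dz":0,"rx":0,"ry":0,"rz":0},{"dx":0,"dy":-0.003,"dz":0,"rx":0,"ry":0,"rz":0}]' -1
python3 -m inch '[{"dx":0,"dy":0,"dz":0,"rx":0,"ry":0,"rz":0},{"dx":0,"dy":0,"dz":0,"rx":0,"ry":0,"rz":0},{"dx":0,"dy":0,"dz":0,"rx":0,"ry":0,"rz":0}]'
python3 -m inch '[{"dx":0,"dy":0,"dz":-0.04,"rx":0,"ry":0,"rz":0},{"dx":0,"dy":0,"dz":-0.1,"rx":0,"ry":0,"rz":0},{"dx":0,"dy":0,"dz":-0.12,"rx":0,"ry":0,"rz":0},{"dx":0,"dy":0,"dz":-0.12,"rx":0,"ry":0,"rz":0}]'
python3 g.py heater26 .125
```

```text
time: 23.45
tool_pos: [0.4383, 0.1462, 0.0333]
tool_rot: [-0.0, 0.981, -0.194, 0.0]
contact_force: [-1.8, -0.5, 4.7]
gripper_width: 0.293
grasp_force: 60.2
time: 23.75
tool_pos: [0.4383, 0.1462, 0.0333]
tool_rot: [-0.0, 0.981, -0.194, 0.0]
contact_force: [-1.8, -1.0, 5.8]
gripper_width: 0.291
grasp_force: 60.3
time: 24.15
tool_pos: [0.4395, 0.1465, 0.1312]
tool_rot: [-0.001, 0.981, -0.194, 0.003]
contact_force: [0.2, 0.7, -3.1]
gripper_width: 0.289
grasp_force: 59.8
[0.4395 0.1465 0.1312] yaw -22.4 q [ 0.16 -0.27  2.08  0.    1.32  2.12] w 0.289 F [ 0.2  0.7 -3.1] t 24.15
d [ 0.2704 -0.0964  0.0093] r [-0.0014 -0.0037 -0.4039] dist mm 230 turn 34.7
```

```bash
python3 -m inch '[{"dx":0.03,"dy":-0.01,"dz":0,"rx":0,"ry":0,"rz":-0.06},{"dx":0.08,"dy":-0.028,"dz":0,"rx":0,"ry":0,"rz":-0.15},{"dx":0.13,"dy":-0.046,"dz":0,"rx":0,"ry":0,"rz":-0.24},{"dx":0.18,"dy":-0.064,"dz":0,"rx":0,"ry":0,"rz":-0.33},{"dx":0.23,"dy":-0.082,"dz":0,"rx":0,"ry":0,"rz":-0.404}]'
python3 g.py heater26 .08
```

```text
time: 24.65
tool_pos: [0.6324, 0.1363, 0.124]
tool_rot: [-0.0, 0.994, 0.11, -0.003]
contact_force: [-0.4, 0.4, -1.9]
gripper_width: 0.296
grasp_force: 59.7
[0.6324 0.1363 0.124 ] yaw 12.6 q [0.1  0.19 1.65 0.   1.31 1.45] w 0.296 F [-0.4  0.4 -1.9] t 24.65
d [0.0447 0.0111 0.0547] r [-0.0008  0.0039  0.0034] dist mm 57 turn -0.3
```

```bash
python3 -m inch '[{"dx":0.03,"dy":0.007,"dz":0,"rx":0,"ry":0,"rz":0.003},{"dx":0.049,"dy":0.011,"dz":0,"rx":0,"ry":0,"rz":0.003},{"dx":0.049,"dy":0.011,"dz":0.03,"rx":0,"ry":0,"rz":0.003},{"dx":0.049,"dy":0.011,"dz":0.052,"rx":0,"ry":0,"rz":0.003},{"dx":0.049,"dy":0.011,"dz":0.055,"rx":0,"ry":0,"rz":0.003}]'
python3 -m inch '[{"dx":0,"dy":0,"dz":0,"rx":0,"ry":0,"rz":0},{"dx":0,"dy":0,"dz":0,"rx":0,"ry":0,"rz":0}]'
python3 g.py heater26 .05; python3 off.py 26;python3 off.py 26
```

```text
time: 25.15
tool_pos: [0.6684, 0.136, 0.0769]
tool_rot: [-0.0, 0.994, 0.105, -0.006]
contact_force: [-0.0, 0.2, -3.0]
gripper_width: 0.289
grasp_force: 59.6
time: 25.35
tool_pos: [0.6726, 0.1364, 0.0839]
tool_rot: [-0.0, 0.994, 0.105, -0.0]
contact_force: [0.9, 0.8, -2.1]
gripper_width: 0.289
grasp_force: 59.6
[0.6726 0.1364 0.0839] yaw 12.1 q [0.09 0.32 1.57 0.   1.26 1.45] w 0.289 F [ 0.9  0.8 -2.1] t 25.35
d [-0.0047  0.0003  0.0424] r [-0.0003  0.0004 -0.0028] dist mm 34 turn 0.2
0.66 380 [(132, np.float64(-3.0), -1.5, 32), (133, np.float64(-5.0), -1.5, 34), (133, np.float64(-4.0), -1.5, 34), (133, np.float64(-3.0), -1.5, 34), (134, np.float64(-5.0), -1.5, 32), (134, np.float64(-4.0), -1.5, 32)]
0.88 353 [(138, np.float64(-4.0), 0, 34), (140, np.float64(-6.0), 0, 34), (140, np.float64(-2.0), 0, 34), (140, np.float64(-1.0), 0, 34), (141, np.float64(-8.0), 0, 34), (141, np.float64(-7.0), 0, 34)]
```

```bash
python3 -m inch '[{"dx":0,"dy":0,"dz":0.015,"rx":0,"ry":0,"rz":-0.002},{"dx":0,"dy":0,"dz":0.03,"rx":0,"ry":0,"rz":-0.002},{"dx":0,"dy":0,"dz":0.04,"rx":0,"ry":0,"rz":-0.002},{"dx":0,"dy":0,"dz":0.044,"rx":0,"ry":0,"rz":-0.002},{"dx":0,"dy":0,"dz":0.044,"rx":0,"ry":0,"rz":-0.002}]'
python3 -m inch '[{"dx":0,"dy":0,"dz":0.002,"rx":0,"ry":0,"rz":0},{"dx":0,"dy":0,"dz":0.003,"rx":0,"ry":0,"rz":0},{"dx":0,"dy":0,"dz":0.003,"rx":0,"ry":0,"rz":0}]'
```

```text
time: 26.05
tool_pos: [0.6718, 0.1362, 0.0469]
tool_rot: [-0.0, 0.994, 0.106, -0.002]
contact_force: [-0.3, 0.1, -2.0]
gripper_width: 0.289
grasp_force: 59.7
time: 26.35
tool_pos: [0.6729, 0.1364, 0.0464]
tool_rot: [-0.0, 0.994, 0.106, -0.0]
contact_force: [-1.5, -0.7, -1.6]
gripper_width: 0.293
grasp_force: 59.7
```

```bash
python3 -m inch '[{"dx":0,"dy":0,"dz":0.003,"rx":0,"ry":0,"rz":0},{"dx":0,"dy":0,"dz":0.006,"rx":0,"ry":0,"rz":0},{"dx":0,"dy":0,"dz":0.006,"rx":0,"ry":0,"rz":0}]'
python3 -m inch '[{"dx":0,"dy":0,"dz":0.002,"rx":0,"ry":0,"rz":0},{"dx":0,"dy":0,"dz":0.002,"rx":0,"ry":0,"rz":0},{"dx":0,"dy":0,"dz":0.002,"rx":0,"ry":0,"rz":0}]'
```

```text
time: 26.65
tool_pos: [0.6728, 0.1363, 0.0414]
tool_rot: [-0.0, 0.994, 0.106, -0.0]
contact_force: [0.6, 0.1, -0.4]
gripper_width: 0.287
grasp_force: 59.7
time: 26.95
tool_pos: [0.673, 0.1363, 0.0413]
tool_rot: [-0.0, 0.994, 0.106, -0.0]
contact_force: [-3.6, -1.7, 6.7]
gripper_width: 0.287
grasp_force: 60.4
```

Floor contact is exactly at 0.0333 + 0.008. I'll release, lift clear, and check everything.

```bash
python3 -m inch '[{"dx":0,"dy":0,"dz":-0.001,"rx":0,"ry":0,"rz":0},{"dx":0,"dy":0,"dz":-0.001,"rx":0,"ry":0,"rz":0},{"dx":0,"dy":0,"dz":-0.001,"rx":0,"ry":0,"rz":0},{"dx":0,"dy":0,"dz":-0.001,"rx":0,"ry":0,"rz":0}]' 1
python3 -m inch '[{"dx":0,"dy":0,"dz":-0.04,"rx":0,"ry":0,"rz":0},{"dx":0,"dy":0,"dz":-0.1,"rx":0,"ry":0,"rz":0},{"dx":0,"dy":0,"dz":-0.16,"rx":0,"ry":0,"rz":0},{"dx":0,"dy":0,"dz":-0.2,"rx":0,"ry":0,"rz":0},{"dx":0,"dy":0,"dz":-0.2,"rx":0,"ry":0,"rz":0}]'
python3 -m inch '[{"dx":-0.1,"dy":0,"dz":-0.05,"rx":0,"ry":0,"rz":0},{"dx":-0.2,"dy":0,"dz":-0.05,"rx":0,"ry":0,"rz":0},{"dx":-0.2,"dy":0,"dz":-0.05,"rx":0,"ry":0,"rz":0},{"dx":-0.2,"dy":0,"dz":-0.05,"rx":0,"ry":0,"rz":0},{"dx":-0.2,"dy":0,"dz":-0.05,"rx":0,"ry":0,"rz":0}]'
python3 - <<'E'
from h import *
from plant import nets
P=json.load(open('P.json')); b1=optics.grab_frame("scene")
for n in(14,26,38,50):
    b=P[f'heater{n}']; c=proj("scene",[(b[0],b[1],.036)])[0]
    for o in nets.outline_of("scene",f"block{n}"):
        if np.hypot(*(np.array(o['bbox'][:2])-c))<12:
            r=[(round(f,3),z,np.round(p,3)) for z in(.055,.063,.071,.079) for p,f in[fitbox("scene",o['pixels'],.07,n/1000,.032,z,b[:2])]]
            print(n,max(r,key=lambda t:t[0]),[t[0] for t in r],np.round(b,3))
# blue block and bottle: unchanged pixels?
b0=cv2.imread('pics/scene0.png')[:,:,::-1]
for nm,(u0,u1,v0,v1) in dict(blue=(250,276,165,202),bottle=(413,442,106,152)).items():
    print(nm,np.abs(b0[v0:v1,u0:u1].astype(int)-b1[v0:v1,u0:u1]).mean())
    f=(lambda q:(q[...,2]>q[...,0]+50)); 
    for i in(b0,b1): k=np.argwhere(f(i[v0:v1,u0:u1].astype(int))); print(k.mean(0),len(k))
E
```

```text
time: 27.35
tool_pos: [0.6725, 0.1363, 0.0402]
tool_rot: [-0.0, 0.994, 0.106, -0.001]
contact_force: [0.6, 0.3, -0.4]
gripper_width: 0.948
grasp_force: 0.0
time: 27.85
tool_pos: [0.6764, 0.1367, 0.2086]
tool_rot: [-0.0, 0.994, 0.106, 0.006]
contact_force: [1.3, 1.1, -0.4]
gripper_width: 1.004
grasp_force: 0.0
time: 28.35
tool_pos: [0.5147, 0.1022, 0.2402]
tool_rot: [-0.0, 0.994, 0.106, -0.001]
contact_force: [0.7, 0.1, -0.1]
gripper_width: 1.002
grasp_force: 0.0
14 (np.float64(0.906), 0.063, array([ 0.574, -0.372,  0.38 ])) [np.float64(0.845), np.float64(0.906), np.float64(0.874), np.float64(0.818)] [ 0.573 -0.372 18.9  ]
26 (np.float64(0.906), 0.063, array([0.671, 0.132, 0.167])) [np.float64(0.85), np.float64(0.906), np.float64(0.892), np.float64(0.838)] [ 0.669  0.135 12.3  ]
38 (np.float64(0.941), 0.063, array([ 0.66 , -0.107, -0.289])) [np.float64(0.883), np.float64(0.941), np.float64(0.918), np.float64(0.857)] [ 6.580e-01 -1.070e-01  1.617e+02]
50 (np.float64(0.945), 0.063, array([0.529, 0.359, 0.392])) [np.float64(0.864), np.float64(0.945), np.float64(0.91), np.float64(0.826)] [ 0.526  0.36  23.613]
blue 1.0769230769230769
[18.07952286 12.49105368] 503
[18.06324111 12.49802372] 506
bottle 2.392553723138431
[ 6.16091954 18.40229885] 87
[ 6.16091954 18.40229885] 87
```

All four blocks fit best with their tops at 63 mm, which means they are on the bay floor. The blue block and bottle haven't moved. Handing in.

```bash
python3 -c "
from plant import ticket
print(ticket.job_done())"
```

```text
the job is handed in; nothing more can be done
None
```

I put all four blocks upright on the floors of their matching heater bays and released them, left the blue block and bottle where they stood, and handed the job in at about 29 s; no verdict was returned.

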